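# Lock the laundry organiser's post nut, then load its bins

### The job

The laundry organiser's two bins are held down by a bar under the lower nut on its threaded post. First run the tall upper nut down (clockwise) and tighten it firmly against the lower nut so that it is locked. Then put all the loose clothes pegs in the square bin and all the soap bars in the round bin, and leave the other things where they are.

Things in the scene. Friction and masses are not known exactly. Their poses are not given: they have to be found in the camera images.
- jam_nut_mid (a point): centre, half-way up, of the tall upper steel hexagon nut, 50 mm across flats, 32 mm high, on an upright threaded post. One pair of flats faces along its x axis, the others every 60 degrees about its upright z. It turns with the nut and sinks 9 mm a turn clockwise seen from above; it is 96 mm above the worktop when the nut touches the lower nut.
- run (a joint): how far the upper nut has been run down, rad, growing clockwise seen from above (tightening). Starts at 0.6 to 2.2; takes 0.05 N m; at 8.5 the nut sits on the lower nut and this joint stops. The nut's turn is this plus the next joint.
- jam (a joint): how far the upper nut has been tightened against the lower one, rad, clockwise: 0 until it sits on it, then the nut turns on stiffly (0.09 N m rising to 0.17 N m) up to a hard stop at 0.4, and stays there when let go. Locked is above 0.2, with the first joint above 8.45. Turning back loosens the first joint.
- organiser: plywood board 85 x 345 x 8 mm (x, y, z), fixed; origin under its centre. In its middle stands the threaded post, 25 mm thick, top 135 mm above the worktop, with the fixed lower nut (36 mm across flats, 66 to 80 mm above the worktop) and the fixed steel hold-down bar under it (28 mm in x, 138 mm in y, top 63 mm above the worktop). A bin on each end.
- square_bin_in (a point): centre of the inner floor of the square grey bin, 110 x 110 mm outside, walls and floor 5 mm, 50 mm deep outside; floor 13 mm and rim 58 mm above the worktop; fixed on one end of the organiser's board, its centre 115 mm from the post; sides along its x and y. For the pegs. Which end it stands on varies.
- round_bin_in (a point): centre of the inner floor of the round grey bin, 116 mm outside diameter, walls and floor 5 mm, 50 mm high; floor 13 mm and rim 58 mm above the worktop; fixed on the other end of the board, 115 mm from the post. For the soap.
- peg_0_mid (a point): wooden clothes peg, 15 mm wide (its x), 72 mm long (its y), 12 mm high, lying on the worktop; the point is its centre, half-way up. Some pegs may be absent.
- peg_1_mid (a point): wooden clothes peg, 15 mm wide (its x), 72 mm long (its y), 12 mm high, lying on the worktop; the point is its centre, half-way up. Some pegs may be absent.
- peg_2_mid (a point): wooden clothes peg, 15 mm wide (its x), 72 mm long (its y), 12 mm high, lying on the worktop; the point is its centre, half-way up. Some pegs may be absent.
- soap_0_mid (a point): bar of soap with rounded edges, 48 mm wide (its x), 75 mm long (its y), 20 mm high, lying on the worktop; the point is its centre, half-way up. One bar may be absent.
- soap_1_mid (a point): bar of soap with rounded edges, 48 mm wide (its x), 75 mm long (its y), 20 mm high, lying on the worktop; the point is its centre, half-way up. One bar may be absent.
- spool: reel of cream thread standing on end, 28 mm across, 36 mm high, loose; origin under its centre. To be left alone.
- tealight: tea light, 38 mm across, 15 mm high, loose; origin under its centre. To be left alone.
Things that resemble listed ones, but are neither listed nor needed, are in the scene too. Leave any black look-alike of the part that bears peg_2_mid alone. What is shaped like the part that bears peg_0_mid but yellow is not meant.

How it is judged (in metres and radians):
On the way, in this order (a step that is already met when the one before it is completed fails the run):
1. the upper nut is run down and tightened against the lower nut (value of joint run above 8.45 rad and value of joint jam above 0.2 rad), for 0.3 s.
2. every peg lies in the square bin and every soap bar in the round bin (z of peg_0_mid in the frame of square_bin_in between -0.005 and 0.045 m and x of peg_0_mid in the frame of square_bin_in between -0.053 and 0.053 m and y of peg_0_mid in the frame of square_bin_in between -0.053 and 0.053 m and z of peg_1_mid in the frame of square_bin_in between -0.005 and 0.045 m and x of peg_1_mid in the frame of square_bin_in between -0.053 and 0.053 m and y of peg_1_mid in the frame of square_bin_in between -0.053 and 0.053 m and z of peg_2_mid in the frame of square_bin_in between -0.005 and 0.045 m and x of peg_2_mid in the frame of square_bin_in between -0.053 and 0.053 m and y of peg_2_mid in the frame of square_bin_in between -0.053 and 0.053 m and z of soap_0_mid in the frame of round_bin_in between -0.005 and 0.045 m and horizontal distance between each of soap_0_mid, soap_1_mid and round_bin_in below 0.055 m and z of soap_1_mid in the frame of round_bin_in between -0.005 and 0.045 m), for 0.2 s.
At the end, for the whole second after the job is handed in: Upper nut tight on the lower (run above 8.45, jam above 0.2); every peg present in the square bin (centre within 53 mm of its middle along both sides) and every soap present in the round bin (within 55 mm of its middle), centres less than 45 mm above the bin floor (all of step 1 and all of step 2); the robot touches nothing.
It fails at once if the thread reel is shoved more than 80 mm (distance of spool from where it was at the start of the episode above 0.08 m).
It fails at once if the tea light is shoved more than 80 mm (distance of tealight from where it was at the start of the episode above 0.08 m).
Of peg_0, peg_1, peg_2 only 2 to 3 are there at a start; the rules pass over those that are not, and their reading is None.
Of soap_0, soap_1 only 1 to 2 are there at a start; the rules pass over those that are not, and their reading is None.
At some moment in a run one of peg_0, peg_1, peg_2, soap_0, soap_1 may be knocked a few centimetres aside while the robot is not near it.
Once in a run the grip may slacken for a moment while it holds something.
It also fails if it takes over 208 s, if anything falls off the work surface, if the arm or the gripper's body presses on something with over 40 N, if the wrist force passes 120 N, or if a joint passes its speed limit or range.

### The arm

A 6-joint arm with a two-finger parallel gripper is mounted at the origin on the work surface; the furniture and walls round the work are solid. World frame = base frame: x ahead of the robot, y to its left, z up, the work surface at z = 0. Lengths are in m, angles in degrees, forces in N, time in s.
With the tool pointing down it reaches from about 0.3 to 0.75 m from the base axis. Payload 8.5 kg.
Tool frame: the origin (TCP) lies between the finger pads; the fingertips stand 8 mm ahead of it and the grasp point (between the pads) lies 11 mm behind it; y points along the fingers, z is the direction in which the jaws open and shut, and the axes are right-handed (so a half turn about y gives the same grasp; the last joint's range is limited). The gripper opens to 85 mm and grips with 20 to 120 N. Pads are 22 mm wide; open, the fingers measure 114 mm over their backs; the gripper's body (76 mm by 85 mm) begins 54 mm behind the grasp point. The pads swing forward as they close: fully open they stand 13 mm farther back than shut.
Start: joints at [51.893, 21.807, 74.336, -0, 83.858, -12.336], TCP at [0.239, 0.495, 0.239] pointing down, gripper open.
Joint ranges: [-178.18, 178.18], [-50.72, 133.34], [12.68, 142.11], [-81.47, 261.47], [9.98, 163.14], [-165.26, 165.26]. Speed limits (degrees/s): [136.94, 136.94, 180, 180, 180, 180].

### API

Orientations are given as a 3x3 rotation matrix whose columns are the frame's x, y, z axes.
In Python, from rig import env, get_image gives the robot as it stands.
- The arm moves only by the tool move_arm, never from a script. Its argument "targets" is one flat list of numbers, 6 for each row, row after row: the shift along the tool's x, y, z in mm, then the turn, a rotation vector about the tool's x, y, z in rad. A call has exactly 5 rows; each row shifts and turns the commanded pose from where the row before left it, along the tool's axes as they then stand; what a row does not reach is not made up. A row lasts 1/8 s, in which the tool goes at most 62.5 mm and 10.7 degrees, less where a joint would pass 70% of its speed; a pose out of reach is approached as far as the arm can. A call is refused whole if a number of a shift passes 62.5 or a number of a turn 0.188, either way. A call with a gripper value outside its range is refused whole. "hand" is the opening, from -1 (shut) to 1 (fully open), so that 0 is half open, set as the call begins (left out, the last holds). The fingers move at their own pace and stop on an object; "squeeze" is the grip in N (left out, the last holds). Time passes only in rows, so rows that do not move let the fingers close, or fill a call up. It gives the time, the measured TCP pose, the force and the opening at its end, in the units of the state.
- env.observe(): the state, without advancing time (a new reading comes with each control period).
- get_image(name): name is "scene" or "top" or "wrist"; returns a dict with "pixels" (384x512x3 uint8, red, green, blue), "z_map" (384x512 float32, m along the optical axis (not along the pixel's ray), 0 where there is no reading), "intrinsics" (3x3 intrinsics, pixels), "k1" (the pictures are not rectified: a ray, as slopes to the right and down, at radius r is drawn at 1 + k1 r^2 times it, then the intrinsics apply), "R" (3x3) and "t" (3): a world point X has camera coordinates R X + t; the wrist camera has in their place "mount" (4x4, takes a point from camera to tool coordinates, whose origin is the TCP and whose axes are the tool frame's). Camera axes: x right, y down, z forward; pixel columns grow to the right and rows downward; lengths in m; the calibration is good to about 2 mm. A picture is of the moment at which its call begins: read the wrist's pose just before it.
- env.close_job(): hands the job in, once; it reports no verdict.
The state is a dict: "time_s": time; "q": joint angles; "qvel": joint speeds; "joint_efforts": joint torques, N m; "position": TCP position; "tool_rot": TCP orientation; "ft_force": force on the tool from outside, world axes, zero at the start; "wrist_torque": the same for the moment, N m; "grip_width": finger opening in m.
Only numpy, scipy, OpenCV 4.12 (cv2) and the standard library are available. Lean on these libraries where they do the work, as an engineer would, in place of code of your own. Each camera call takes 0.05 s, during which the arm holds its last target.

## Working session

There is one attempt and no reset: what is moved stays moved. The work goes in short steps, Python scripts to look and compute and a tool call to move; the robot and the scene stay as the last step left them, time stands still between calls to the robot, and variables do not carry over. Pictures are saved under pics/ and viewed, and the job is handed in when it is done.

Besides the shell and the picture viewer there is one more tool, called after ">>>" by a JSON object that holds its "api" and its "payload", one argument or row to a line. move_arm: Moves the arm, as the interface text tells. Its arguments: {"type":"object","properties":{"targets":{"type":"array"},"hand":{"type":"number"},"squeeze":{"type":"number"}},"required":["targets"]}

```bash
ls; mkdir -p pics
python3 - <<'E'
from rig import env, get_image
import cv2, json
s=env.observe(); print(s)
for n in ["scene","top","wrist"]:
    d=get_image(n)
    cv2.imwrite(f"pics/{n}0.png",cv2.resize(d["pixels"][:,:,::-1],(800,600)))
    print(n,d["intrinsics"].tolist(),d["k1"],d.get("R"),d.get("t"),d.get("mount"))
E
```

```text
pics
{'time_s': 0.0, 'q': array([ 5.18946428e+01,  2.18426255e+01,  7.43837369e+01, -1.22497667e-03,
        8.38574443e+01, -1.23346181e+01]), 'qvel': array([-0.00259388,  0.0929455 , -0.09315119, -0.02319119, -0.09395362,
       -0.04949663]), 'joint_efforts': array([ 2.20973750e-03, -4.48451579e+01, -2.31275189e+01, -6.07091124e-05,
        4.68416591e-03, -7.49776092e-06]), 'position': array([0.23895072, 0.4950817 , 0.23870242]), 'tool_rot': array([[ 9.00541798e-01, -8.85922041e-04,  4.34768542e-01],
       [-4.34769346e-01, -1.16408701e-03,  9.00541093e-01],
       [-2.91700793e-04, -9.99998930e-01, -1.43348075e-03]]), 'ft_force': array([-0.77046437,  0.27720551, -0.52434639]), 'wrist_torque': array([-0.01929516, -0.00471283,  0.01317299]), 'grip_width': 0.08545862778987368}
scene [[441.57504330495004, 0.0, 252.9587000383454], [0.0, 441.57504330495004, 189.7918981584561], [0.0, 0.0, 1.0]] 0.04818339543286043 [[-0.91629472 -0.4004994   0.00205466]
 [-0.3359678   0.76584131 -0.54828161]
 [ 0.21801291 -0.50307784 -0.83629125]] [0.40499872 0.31003853 1.02002509] None
top [[466.4573370287462, 0.0, 249.36117338487333], [0.0, 466.4573370287462, 192.42001901073797], [0.0, 0.0, 1.0]] -0.16415426100842212 [[-0.02424766 -0.99908652 -0.03518768]
 [-0.98992448  0.02890726 -0.13861417]
 [ 0.13950473  0.03147207 -0.98972114]] [-0.0722038   0.50510715  0.91620788] None
wrist [[266.0945906704365, 0.0, 254.01756689081205], [0.0, 266.0945906704365, 190.12731744512806], [0.0, 0.0, 1.0]] 0.014015759650284112 None None [[ 3.36461454e-04  9.64035159e-01  2.65774528e-01 -6.78076366e-02]
 [-9.12919825e-04 -2.65774136e-01  9.64034893e-01 -1.34541847e-01]
 [ 9.99999527e-01 -5.66991418e-04  7.90664056e-04 -5.43680261e-04]
 [ 0.00000000e+00  0.00000000e+00  0.00000000e+00  1.00000000e+00]]
```

View pics/scene0.png

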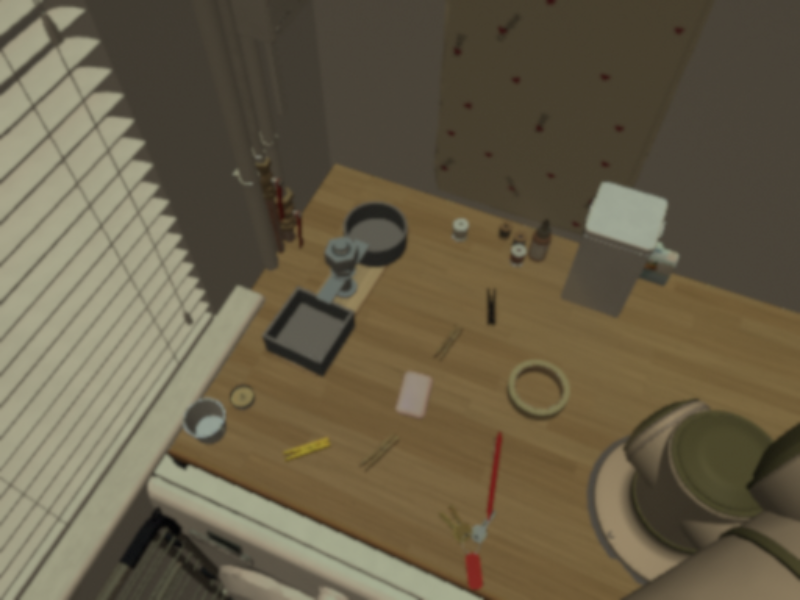

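View pics/top0.png

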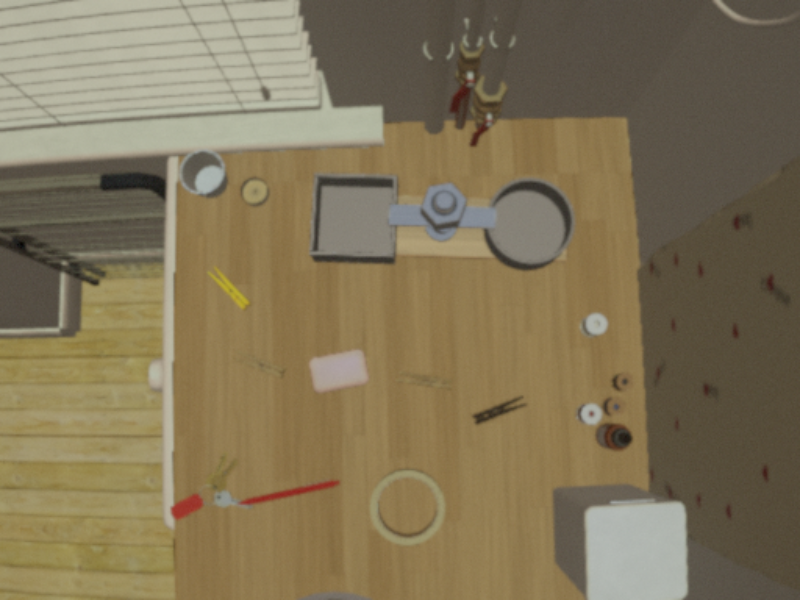

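View pics/wrist0.png

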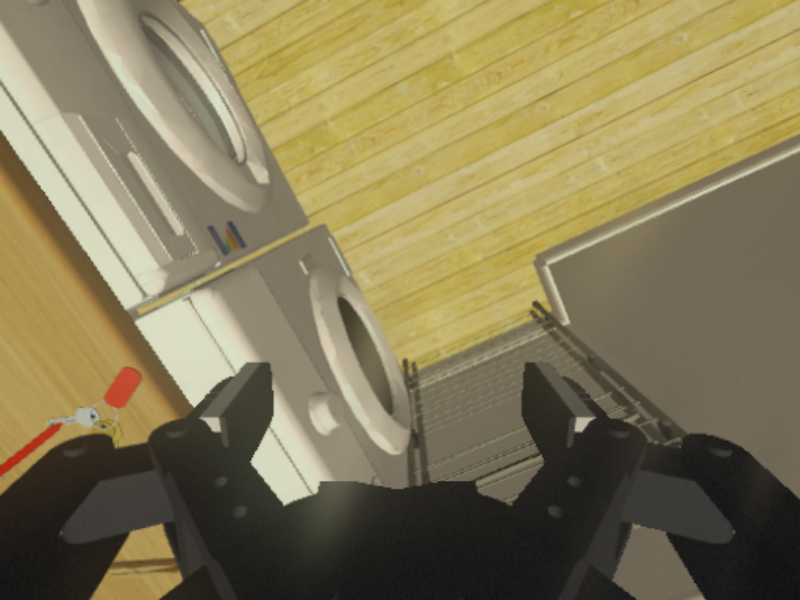

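The top view (800x600 scale) shows:
- The nut on its post at (443,208).
- The square bin at (355,217) and the round bin at (530,225).
- Pink soap at (338,370).
- Wooden peg candidates at (265,365) and (425,380), with a brassy thing near the keys at (222,470).
- The yellow peg at (228,288) and the black peg at (500,410), which are look-alikes.

Next I enlarge the candidates.

```bash
cat > h.py <<'E'
import numpy as np, cv2
from rig import env, get_image
def cam(d, s=None):
    """returns K,k1,R,t world->cam"""
    if d.get("R") is not None and "mount" not in d: return d["intrinsics"],d["k1"],np.array(d["R"]),np.array(d["t"])
    M=np.array(d["mount"]); T=np.eye(4); T[:3,:3]=s["tool_rot"]; T[:3,3]=s["position"]
    W=np.linalg.inv(T@M); return d["intrinsics"],d["k1"],W[:3,:3],W[:3,3]
def grab(n):
    s=env.observe(); d=get_image(n); return d,cam(d,s)
def rays(c,uv):
    K,k1,R,t=c; uv=np.atleast_2d(np.asarray(uv,float))
    p=cv2.undistortPoints(uv.reshape(-1,1,2),np.array(K),np.array([k1,0,0,0,0.])).reshape(-1,2)
    v=np.c_[p,np.ones(len(p))]@R   # R^T v
    return -R.T@t, v
def onplane(c,uv,z):
    o,v=rays(c,uv); return o+v*((z-o[2])/v[:,2])[:,None]
def proj(c,X):
    K,k1,R,t=c; X=np.atleast_2d(X)
    return cv2.projectPoints(X.astype(float),cv2.Rodrigues(R)[0],t,np.array(K),np.array([k1,0,0,0,0.]))[0].reshape(-1,2)
def save(name,img,box=None,sc=1):
    if box: u0,v0,u1,v1=box; img=img[v0:v1,u0:u1]
    cv2.imwrite("pics/"+name,cv2.resize(img[:,:,::-1],None,fx=sc,fy=sc,interpolation=cv2.INTER_CUBIC))
E
python3 - <<'E'
from h import *
d,c=grab("top"); np.save("top.npy",d["pixels"])
p=d["pixels"]
a=np.clip(p.astype(float)*1.6,0,255).astype(np.uint8)
save("c1.png",a,(110,200,360,350),3)
save("c2.png",a,(110,90,380,190),2.9)
d,c=grab("scene"); np.save("scene.npy",d["pixels"])
a=np.clip(d["pixels"].astype(float)*1.8,0,255).astype(np.uint8)
save("c3.png",a,(110,190,370,380),3)
E
```

```text
(no output)
```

View pics/c1.png

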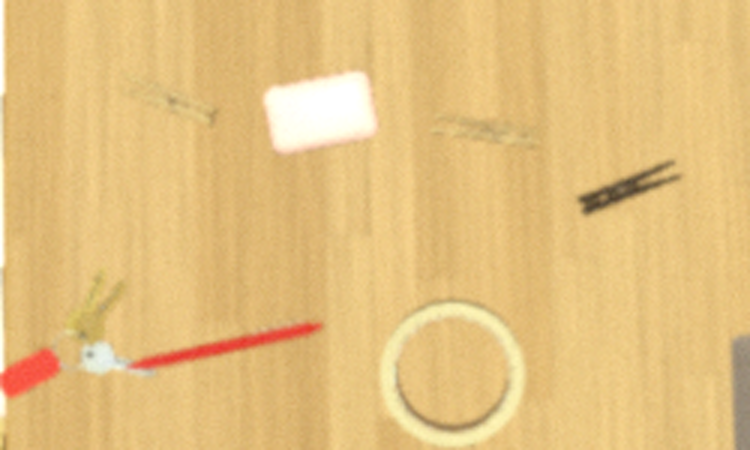

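View pics/c2.png

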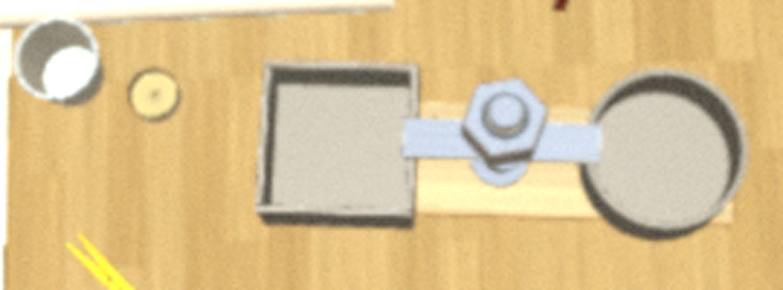

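View pics/c3.png

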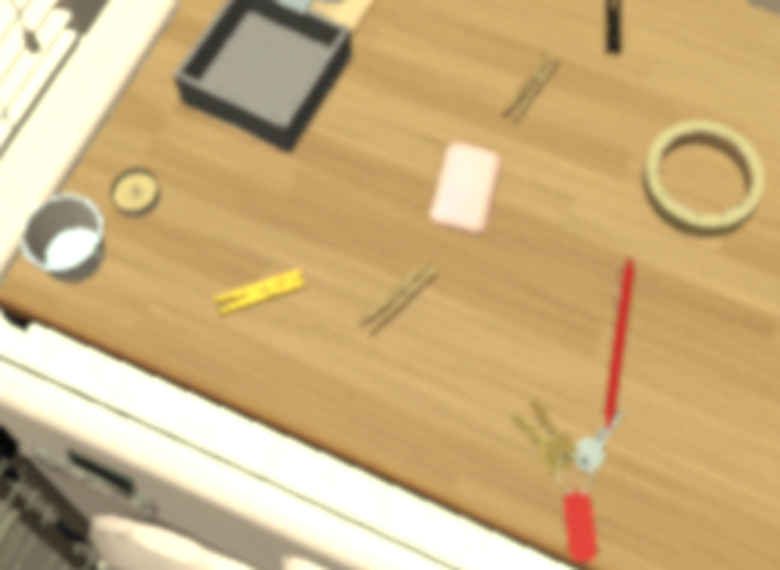

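Two wooden pegs fit the description: top pixels (168,234) and (272,243) in the 512-wide image. The brassy thing by the red pencil is a bunch of keys, and the yellow and black pegs are excluded. Next I measure positions.

Run:
```python
from h import *
d,c=grab("top"); p=d["pixels"]
f=512/800
def P(n,u,v,z): print(n,(u,v),onplane(c,[[u,v]],z)[0].round(4))
# crop c2 scale 2.9 offset (110,90)
q=lambda x,y:(110+x/2.9,90+y/2.9)
P("posttop",*q(505,110),.135)
for x,y in [(497,80),(537,85),(547,120),(518,155),(480,150),(463,120)]: P("nutcorner",*q(x,y),.122)
for x,y in [(267,66),(416,64),(414,216),(262,216)]: P("sq rim",*q(x,y),.058)
for x,y in [(585,150),(747,150),(665,72),(660,235)]: P("rd",*q(x,y),.058)
for x,y in [(404,119),(601,125),(599,160),(404,154)]: P("bar",*q(x,y),.063)
r=lambda x,y:(110+x/3,200+y/3)
P("pegA1",*r(135,83),.012);P("pegA2",*r(213,118),.012)
P("pegB1",*r(433,125),.012);P("pegB2",*r(537,138),.012)
for x,y in [(264,90),(367,70),(378,132),(277,154)]: P("soap",*r(x,y),.02)
P("tealight",*q(154,95),.015)
for u,v in [(595,323),(590,413)]: P("spool",u*f,v*f,.036)
P("black",*r(630,187),.012)
P("yellow",228*f,288*f,.012); P("mug",203*f,172*f,.05)
P("windowledge R end",382*f,140*f,.1)
for u,v in [(130,150),(200,150),(243,86),(285,75),(380,180),(400,120),(400,380)]: pass
zm=d["z_map"]
# depth world check for ledges
def D(u,v):
    z=zm[int(v),int(u)]; o,ray=rays(c,[[u,v]]); R=c[2]; s=z/(R@ray[0])[2]; return (o+ray[0]*s).round(3)
for u,v in [(230*1,85),(240,80),(283,133),(283,60),(290,75),(305,65),(150,90),(400,350),(130,110),(168,234),(272,243),(217,237)]: print((u,v),D(u,v))
```

```text
posttop (284.1379310344828, 127.93103448275862) [ 0.6077 -0.1564  0.135 ]
nutcorner (281.37931034482756, 117.58620689655173) [ 0.6319 -0.1526  0.122 ]
nutcorner (295.1724137931035, 119.3103448275862) [ 0.6277 -0.1785  0.122 ]
nutcorner (298.62068965517244, 131.3793103448276) [ 0.6039 -0.184   0.122 ]
nutcorner (288.62068965517244, 143.44827586206895) [ 0.5811 -0.1643  0.122 ]
nutcorner (275.51724137931035, 141.72413793103448) [ 0.5851 -0.1399  0.122 ]
nutcorner (269.65517241379314, 131.3793103448276) [ 0.6055 -0.1295  0.122 ]
sq rim (202.0689655172414, 112.75862068965517) [0.6677 0.0067 0.058 ]
sq rim (253.44827586206898, 112.06896551724138) [ 0.6651 -0.0988  0.058 ]
sq rim (252.75862068965517, 164.48275862068965) [ 0.5559 -0.0946  0.058 ]
sq rim (200.34482758620692, 164.48275862068965) [0.5593 0.0109 0.058 ]
rd (311.7241379310345, 141.72413793103448) [ 0.5991 -0.2147  0.058 ]
rd (367.58620689655174, 141.72413793103448) [ 0.5962 -0.3282  0.058 ]
rd (339.3103448275862, 114.82758620689656) [ 0.6541 -0.2739  0.058 ]
rd (337.58620689655174, 171.0344827586207) [ 0.5376 -0.2637  0.058 ]
ba
[... 860 characters left out ...]
]
spool (377.6, 264.32) [ 0.3498 -0.3392  0.036 ]
black (320.0, 262.3333333333333) [ 0.3575 -0.226   0.012 ]
yellow (145.92000000000002, 184.32) [0.5299 0.1343 0.012 ]
mug (129.92000000000002, 110.08) [0.6833 0.1614 0.05  ]
windowledge R end (244.48000000000002, 89.60000000000001) [ 0.6986 -0.0831  0.1   ]
(230, 85) [ 0.742 -0.049  0.016]
(240, 80) [ 0.753 -0.071  0.015]
(283, 133) [ 0.598 -0.154  0.135]
(283, 60) [ 0.744 -0.16   0.133]
(290, 75) [ 0.782 -0.183 -0.037]
(305, 65) [ 0.75  -0.206  0.093]
(150, 90) [0.737 0.126 0.02 ]
(400, 350) [ 0.211 -0.332  0.2  ]
(130, 110) [0.7   0.175 0.002]
(168, 234) [0.424 0.089 0.002]
(272, 243) [ 0.4   -0.129  0.003]
(217, 237) [ 0.415 -0.017  0.021]
```

Run:
```python
from h import *
for n in ["top","scene"]:
    d,c=grab(n); zm=d["z_map"]; vv,uu=np.mgrid[0:384,0:512]
    o,ray=rays(c,np.c_[uu.ravel(),vv.ravel()]); s=zm.ravel()/(ray@c[2].T)[:,2]
    X=o+ray*s[:,None]; X=X[zm.ravel()>0]
    H=np.full((10,14),-9.)
    xi=((X[:,0]-.4)/.05).astype(int); yi=((X[:,1]+.45)/.05).astype(int)
    m=(X[:,0]>.4)&(xi<10)&(X[:,1]>-.45)&(yi<14)
    np.maximum.at(H,(xi[m],yi[m]),X[m,2])
    print(n,"rows x from .4 step .05; cols y from -.45");
    for i in range(10): print(round(.4+.05*i,2),H[i].round(2).tolist())
```

```text
top rows x from .4 step .05; cols y from -.45
0.4 [0.46, 0.01, 0.01, 0.01, 0.01, 0.01, 0.01, 0.02, 0.02, 0.02, 0.01, 0.02, 0.0, 0.0]
0.45 [0.47, 0.04, 0.04, 0.0, 0.0, 0.01, 0.01, 0.01, 0.01, 0.0, 0.0, 0.0, 0.0, 0.0]
0.5 [0.48, 0.01, 0.0, 0.06, 0.06, 0.01, 0.01, 0.01, 0.0, 0.0, 0.01, 0.02, 0.01, 0.0]
0.55 [0.43, 0.0, 0.06, 0.06, 0.07, 0.14, 0.13, 0.06, 0.06, 0.06, 0.0, 0.01, 0.02, 0.0]
0.6 [0.45, 0.01, 0.06, 0.06, 0.07, 0.14, 0.14, 0.07, 0.02, 0.06, 0.02, 0.02, 0.0, 0.0]
0.65 [0.49, 0.43, 0.01, 0.06, 0.06, 0.0, 0.01, 0.06, 0.06, 0.06, 0.02, 0.05, 0.05, 0.0]
0.7 [0.43, 0.42, 0.0, 0.01, 0.35, 0.36, 0.36, 0.02, 0.02, 0.02, 0.02, 0.05, 0.05, 0.02]
0.75 [0.34, 0.29, 0.29, 0.31, 0.34, 0.34, 0.33, 0.3, 0.33, 0.33, 0.35, 0.34, 0.33, 0.36]
0.8 [-9.0, -9.0, -9.0, -9.0, -9.0, -9.0, -9.0, -9.0, 0.02, 0.25, -9.0, -9.0, -9.0, -9.0]
0.85 [-9.0, -9.0, -9.0, -9.0, -9.0, -9.0, -9.0, -9.0, -9.0, -9.0, -9.0, -9.0, -9.0, -9.0]
scene rows x from .4 step .05; cols y from -.45
0.4 [0.47, 0.45, 0.01, 0.01, 0.01, 0.01, 0.01, 0.01, 0.02, 0.02, 0.01, 0.01, 0.0, 0.0]
0.45 [0.45, 0.04, 0.04, 0.0, 0.0, 0.01, 0.0, 0.01, 0.0, 0.0, 0.01, 0.01, 0.0, 0.0]
0.5 [0.44, 0.01, 0.01, 0.06, 0.06, 0.0, 0.0, 0.0, 0.01, 0.0, 0.01, 0.01, 0.01, 0.0]
0.55 [0.41, 0.0, 0.06, 0.06, 0.07, 0.14, 0.13, 0.06, 0.06, 0.06, 0.01, 0.01, 0.01, 0.0]
0.6 [0.39, 0.0, 0.06, 0.06, 0.06, 0.14, 0.14, 0.07, 0.02, 0.06, 0.01, 0.02, 0.0, 0.0]
0.65 [0.38, 0.0, 0.0, 0.06, 0.06, 0.01, 0.01, 0.06, 0.06, 0.06, 0.02, 0.05, 0.05, 0.01]
0.7 [0.37, 0.0, 0.45, 0.48, 0.5, 0.53, 0.54, 0.02, 0.02, 0.02, 0.62, 0.05, 0.05, 0.02]
0.75 [0.35, 0.35, 0.35, 0.39, 0.49, 0.52, 0.55, 0.58, 0.6, 0.64, 0.65, 0.64, 0.57, 0.5]
0.8 [-9.0, -9.0, -9.0, -9.0, -9.0, -9.0, -9.0, -9.0, 0.6, 0.63, 0.64, 0.57, 0.5, 0.43]
0.85 [-9.0, -9.0, -9.0, -9.0, -9.0, -9.0, -9.0, -9.0, -9.0, -9.0, 0.49, 0.49, -9.0, -9.0]
```

```bash
cat >> h.py <<'E'
from scipy.spatial.transform import Rotation as Ro
def Rd(azdeg):
    a=np.radians(azdeg); return np.array([[np.cos(a),0,-np.sin(a)],[np.sin(a),0,np.cos(a)],[0,-1,0]])
def plan(tp,az,n=None,vmax=55,wmax=0.18,dec=1):
    s=env.observe(); p=s["position"]; R=s["tool_rot"]; T=Rd(az)
    rv=Ro.from_matrix(R.T@T).as_rotvec(); dp=(np.array(tp)-p)*1000
    k=max(1,int(np.ceil(max(np.linalg.norm(dp)/vmax,np.linalg.norm(rv)/wmax))))
    n=n or k
    P=p.copy();Rk=R.copy();out=[]
    for i in range(n):
        goal=p+(np.array(tp)-p)*(i+1)/n
        sh=np.round(Rk.T@(goal-P)*1000,dec); tr=np.round(rv/n,3)
        out.append(list(sh)+list(tr)); P=P+Rk@sh/1000; Rk=Rk@Ro.from_rotvec(tr).as_matrix()
    while len(out)%5: out.append([0]*6)
    st()
    for i in range(0,len(out),5): print([ [float(x) for x in r] for r in out[i:i+5]])
def st():
    s=env.observe(); R=s["tool_rot"]
    print("t",round(s["time_s"],2),"pos",(s["position"]*1000).round(1),"azx",np.degrees(np.arctan2(R[1,0],R[0,0])).round(2),"down",R[2,1].round(4),"q",s["q"].round(1),"F",s["ft_force"].round(1),"M",s["wrist_torque"].round(2),"w",round(s["grip_width"]*1000,1))
E
python3 - <<'E'
from h import *
d,c=grab("top"); zm=d["z_map"]; vv,uu=np.mgrid[0:384,0:512]
o,ray=rays(c,np.c_[uu.ravel(),vv.ravel()]); s=zm.ravel()/(ray@c[2].T)[:,2]
X=o+ray*s[:,None]
m=(X[:,0]>.66)&(X[:,2]>.08)&(X[:,1]>-.3)&(X[:,1]<0)
Y=X[m]; Y=Y[np.argsort(Y[:,0])]; print(Y[:60:4].round(3))
plan([.607,-.157,.30],20)
E
```

```text
[[ 0.72  -0.217  0.086]
 [ 0.721 -0.222  0.089]
 [ 0.721 -0.175  0.161]
 [ 0.722 -0.17   0.136]
 [ 0.722 -0.178  0.163]
 [ 0.722 -0.178  0.168]
 [ 0.722 -0.17   0.149]
 [ 0.722 -0.176  0.139]
 [ 0.722 -0.178  0.139]
 [ 0.722 -0.172  0.139]
 [ 0.723 -0.18   0.171]
 [ 0.723 -0.173  0.158]
 [ 0.723 -0.171  0.166]
 [ 0.723 -0.174  0.17 ]
 [ 0.723 -0.176  0.142]]
t 0.45 pos [239.1 495.3 239.3] azx -25.77 down -1.0 q [ 51.9  21.8  74.3  -0.   83.9 -12.3] F [-0.2  0.   0.5] M [-0.03  0.01 -0.01] w 85.1
[[43.9, -4.3, -30.5, 0.0, -0.057, -0.0], [42.1, -4.4, -33.0, 0.0, -0.057, -0.0], [40.2, -4.3, -35.3, 0.0, -0.057, -0.0], [38.1, -4.3, -37.6, 0.0, -0.057, -0.0], [35.9, -4.4, -39.7, 0.0, -0.057, -0.0]]
[[33.5, -4.3, -41.6, 0.0, -0.057, -0.0], [31.2, -4.3, -43.5, 0.0, -0.057, -0.0], [28.6, -4.4, -45.2, 0.0, -0.057, -0.0], [26.0, -4.3, -46.8, 0.0, -0.057, -0.0], [23.2, -4.3, -48.1, 0.0, -0.057, -0.0]]
[[20.5, -4.4, -49.4, 0.0, -0.057, -0.0], [17.7, -4.3, -50.5, 0.0, -0.057, -0.0], [14.7, -4.3, -51.4, 0.0, -0.057, -0.0], [11.8, -4.4, -52.2, 0.0, -0.057, -0.0], [0.0, 0.0, 0.0, 0.0, 0.0, 0.0]]
```

>>> {"api": "move_arm", "payload": {
  "targets": [44,-4,-30.5,0,-0.057,0,42,-4.5,-33,0,-0.057,0,40,-4.5,-35.5,0,-0.057,0,38,-4.5,-37.5,0,-0.057,0,36,-4.5,-39.5,0,-0.057,0],
  "hand": 1
}}

```text
time_s: 1.08
position: [0.371, 0.2609, 0.2616]
tool_rot: [[0.987, 0.0, 0.162], [-0.162, 0.0, 0.987], [0.0, -1.0, 0.0]]
ft_force: [0.6, 0.4, 0.6]
grip_width: 0.0852
```

>>> {"api": "move_arm", "payload": {
  "targets": [33.5,-4.5,-41.5,0,-0.057,0,31,-4.5,-43.5,0,-0.057,0,28.5,-4.5,-45,0,-0.057,0,26,-4.5,-47,0,-0.057,0,23,-4.5,-48,0,-0.057,0]
}}

```text
time_s: 1.7
position: [0.5018, 0.028, 0.2841]
tool_rot: [[0.993, 0.0, -0.122], [0.122, 0.0, 0.993], [0.0, -1.0, -0.0]]
ft_force: [1.3, 1.4, -0.1]
grip_width: 0.0855
```

>>> {"api": "move_arm", "payload": {
  "targets": [20.5,-4.5,-49.5,0,-0.057,0,17.5,-4.5,-50.5,0,-0.057,0,14.5,-4.5,-51.5,0,-0.057,0,12,-4.5,-52,0,-0.057,0,0,0,0,0,0,0]
}}

```text
time_s: 2.33
position: [0.607, -0.1598, 0.3005]
tool_rot: [[0.941, -0.001, -0.338], [0.338, 0.0, 0.941], [-0.001, -1.0, 0.001]]
ft_force: [-0.7, 0.1, -0.5]
grip_width: 0.0856
```

Run:
```python
from h import *
st()
d,c=grab("wrist"); save("w1.png",d["pixels"],None,1.5)
print(proj(c,[[.607,-.157,.135],[.607,-.157,.122]]))
st()
```

```text
t 2.33 pos [ 607.  -159.8  300.5] azx 19.78 down -1.0 q [ -25.5   28.3   53.6   -0.    98.1 -135.3] F [-0.7  0.1 -0.5] M [-0.    0.04  0.02] w 85.6
[[256.05650015 178.67289652]
 [255.96857078 176.25384383]]
t 2.38 pos [ 606.3 -157.9  300.9] azx 19.83 down -1.0 q [ -25.4   28.2   53.7    0.    98.1 -135.2] F [-0.   0.6 -0.5] M [ 0.01 -0.05 -0.01] w 85.6
```

View pics/w1.png

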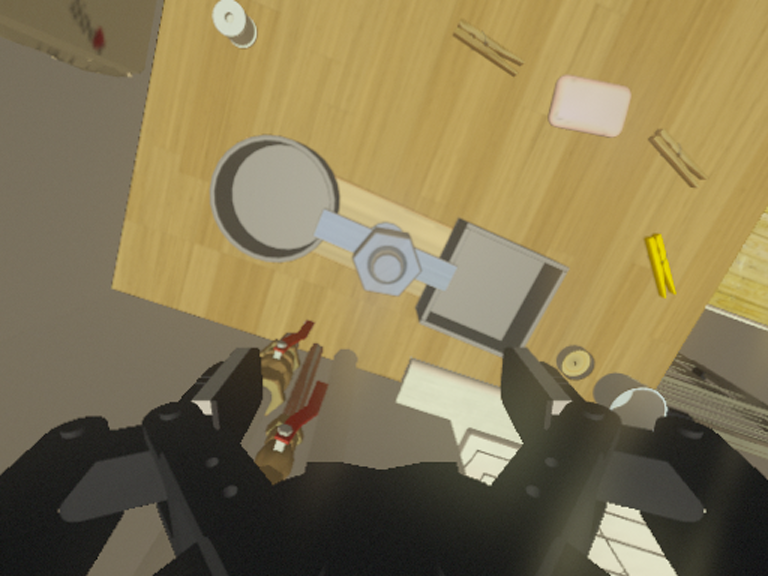

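Run:
```python
from h import *
d,c=grab("wrist"); a=d["pixels"]
save("w2.png",a,(205,120,315,215),7)
hsv=cv2.cvtColor(a,cv2.COLOR_RGB2HSV)
for u,v in [(258,177),(258,155),(245,170),(272,170),(258,193),(222,150),(200,120),(230,145),(240,160)]: print((u,v),a[v,u],hsv[v,u])
```

```text
(258, 177) [170 175 178] [101  11 178]
(258, 155) [133 125 104] [ 22  56 133]
(245, 170) [126 127 122] [ 36  10 127]
(272, 170) [170 178 185] [104  21 185]
(258, 193) [170 176 178] [ 98  11 178]
(222, 150) [171 181 190] [104  25 190]
(200, 120) [172 167 151] [ 23  31 172]
(230, 145) [177 165 130] [ 22  68 177]
(240, 160) [144 147 148] [ 98   7 148]
```

View pics/w2.png

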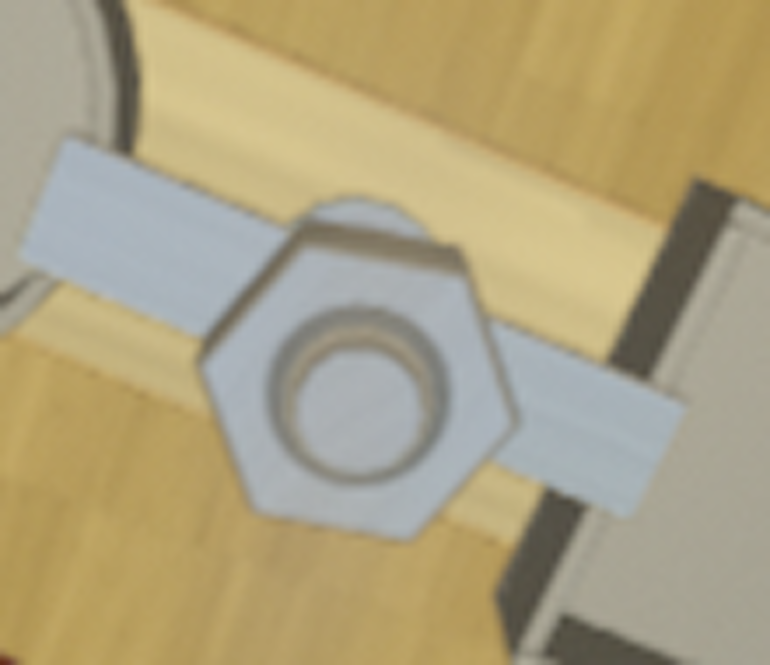

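Run:
```python
from h import *
d,c=grab("wrist")
uv=np.array([(303,245),(462,271),(516,420),(408,540),(257,513),(203,362)])/7+[205,120]-0.43
for z in (.121,.123):
    X=onplane(c,uv,z); m=X.mean(0); e=X-m
    ang=np.degrees(np.arctan2(e[:,1],e[:,0])); print(m.round(4),np.hypot(e[:,0],e[:,1]).round(4),(ang%60).round(1),ang.round(0))
print(onplane(c,[np.array([357,412])/7+[205,120]-.43],.135))
st()
```

```text
[ 0.606  -0.1541  0.121 ] [0.0274 0.0276 0.0278 0.0279 0.0278 0.0273] [39.9 40.3 40.2 38.4 40.3 38.1] [-140.  160.  100.   38.  -20.  -82.]
[ 0.6056 -0.1543  0.123 ] [0.0272 0.0274 0.0276 0.0277 0.0277 0.0271] [39.9 40.3 40.2 38.4 40.3 38.1] [-140.  160.  100.   38.  -20.  -82.]
[[ 0.60618491 -0.15435656  0.135     ]]
t 2.48 pos [ 605.8 -156.   301.8] azx 19.96 down -1.0 q [ -25.3   28.1   53.9    0.    98.1 -135.2] F [-0.7  0.8 -0.2] M [ 0.01 -0.01 -0.04] w 85.8
```

Run:
```python
from h import *
st(); 
plan([.606,-.155,.20],39.5,n=5)
plan([.606,-.155,.096],39.5,n=5)
```

```text
t 2.48 pos [ 605.8 -156.   301.8] azx 19.96 down -1.0 q [ -25.3   28.1   53.9    0.    98.1 -135.2] F [-0.7  0.8 -0.2] M [ 0.01 -0.01 -0.04] w 85.8
t 2.48 pos [ 605.8 -156.   301.8] azx 19.96 down -1.0 q [ -25.3   28.1   53.9    0.    98.1 -135.2] F [-0.7  0.8 -0.2] M [ 0.01 -0.01 -0.04] w 85.8
[[0.1, 20.4, 0.2, -0.0, -0.068, -0.0], [0.1, 20.3, 0.1, -0.0, -0.068, -0.0], [0.1, 20.4, 0.2, -0.0, -0.068, -0.0], [0.2, 20.3, 0.1, -0.0, -0.068, -0.0], [0.1, 20.4, 0.2, -0.0, -0.068, -0.0]]
t 2.48 pos [ 605.8 -156.   301.8] azx 19.96 down -1.0 q [ -25.3   28.1   53.9    0.    98.1 -135.2] F [-0.7  0.8 -0.2] M [ 0.01 -0.01 -0.04] w 85.8
[[0.1, 41.2, 0.2, -0.0, -0.068, -0.0], [0.1, 41.1, 0.1, -0.0, -0.068, -0.0], [0.1, 41.2, 0.1, -0.0, -0.068, -0.0], [0.2, 41.1, 0.2, -0.0, -0.068, -0.0], [0.1, 41.2, 0.1, -0.0, -0.068, -0.0]]
```

>>> {"api": "move_arm", "payload": {
  "targets": [0,20,0,0,-0.068,0,0,20,0,0,-0.068,0,0,20,0,0,-0.068,0,0,20,0,0,-0.068,0,0,20,0,0,-0.068,0]
}}

```text
time_s: 3.1
position: [0.6057, -0.1551, 0.2019]
tool_rot: [[0.77, 0.001, -0.638], [0.638, -0.0, 0.77], [0.0, -1.0, -0.0]]
ft_force: [1.1, 0.3, -0.0]
grip_width: 0.0853
```

Run:
```python
from h import *
st(); 
d,c=grab("wrist"); save("w3.png",d["pixels"],(170,90,350,230),4)
plan([.606,-.155,.096],39.5,n=5)
print(proj(c,[[.606,-.155,.135]]))
```

```text
t 3.1 pos [ 605.7 -155.1  201.9] azx 39.64 down -1.0 q [ -25.2   30.9   65.1    0.    83.9 -154.8] F [ 1.1  0.3 -0. ] M [ 0.   -0.03  0.05] w 85.3
t 3.15 pos [ 604.9 -154.8  199. ] azx 39.79 down -1.0 q [ -25.2   31.1   65.4    0.    83.8 -155. ] F [-0.4  0.9 -3.3] M [-0.   -0.01 -0.03] w 85.2
[[0.2, 20.6, -0.3, -0.001, 0.001, -0.0], [0.2, 20.6, -0.2, -0.001, 0.001, -0.0], [0.1, 20.6, -0.2, -0.001, 0.001, -0.0], [0.2, 20.6, -0.2, -0.001, 0.001, -0.0], [0.2, 20.6, -0.2, -0.001, 0.001, -0.0]]
[[253.47963076 205.24595704]]
```

View pics/w3.png

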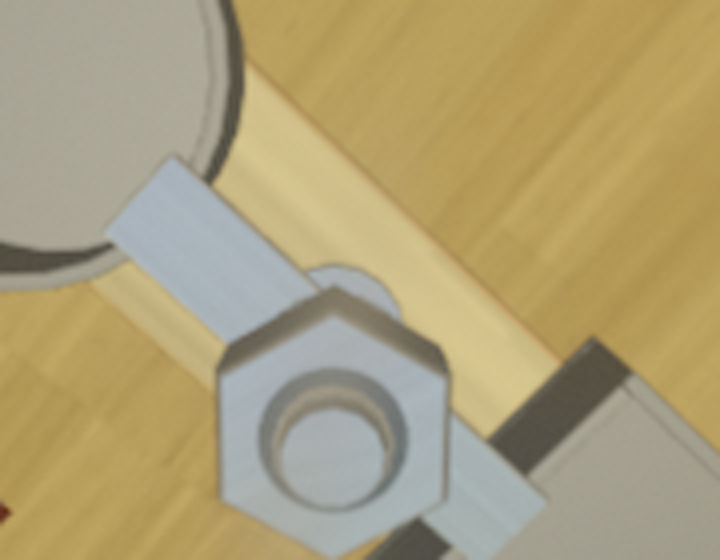

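>>> {"api": "move_arm", "payload": {
  "targets": [0,20.5,0,0,0,0,0,20.5,0,0,0,0,0,20.5,0,0,0,0,0,20.5,0,0,0,0,0,20.5,0,0,0,0]
}}

```text
time_s: 3.78
position: [0.6061, -0.1556, 0.0998]
tool_rot: [[0.772, 0.001, -0.635], [0.635, -0.0, 0.772], [0.001, -1.0, -0.001]]
ft_force: [-0.4, 0.7, 0.1]
grip_width: 0.0854
```

>>> {"api": "move_arm", "payload": {
  "targets": [0,0,0,0,0,0,0,0,0,0,0,0,0,0,0,0,0,0,0,0,0,0,0,0,0,0,0,0,0,0],
  "hand": -1,
  "squeeze": 60
}}

```text
time_s: 4.4
position: [0.6064, -0.1562, 0.101]
tool_rot: [[0.772, 0.002, -0.635], [0.635, -0.0, 0.772], [0.001, -1.0, -0.001]]
ft_force: [-1.9, 2.2, 6.5]
grip_width: 0.0484
```

Run:
```python
from h import *
st()
```

```text
t 4.4 pos [ 606.4 -156.2  101. ] azx 39.43 down -1.0 q [ -25.3   36.2   73.     0.    70.7 -154.7] F [-1.9  2.2  6.5] M [ 0.53  0.43 -0.01] w 48.4
```

>>> {"api": "move_arm", "payload": {
  "targets": [0,0.3,0,0,0.18,0,0,0.3,0,0,0.18,0,0,0.3,0,0,0.18,0,0,0.3,0,0,0.18,0,0,0.3,0,0,0.18,0]
}}

```text
time_s: 5.03
position: [0.6062, -0.1557, 0.0997]
tool_rot: [[0.976, 0.001, 0.216], [-0.216, 0.001, 0.976], [0.001, -1.0, 0.001]]
ft_force: [-3.5, 4.7, 9.5]
grip_width: 0.0481
```

Run:
```python
from h import *
st()
d,c=grab("top"); save("t1.png",d["pixels"],(190,80,390,190),4)
```

```text
t 5.03 pos [ 606.2 -155.7   99.7] azx -12.45 down -1.0 q [-2.530e+01  3.630e+01  7.310e+01  1.000e-01  7.050e+01 -1.028e+02] F [-3.5  4.7  9.5] M [0.95 0.67 0.02] w 48.1
```

View pics/t1.png

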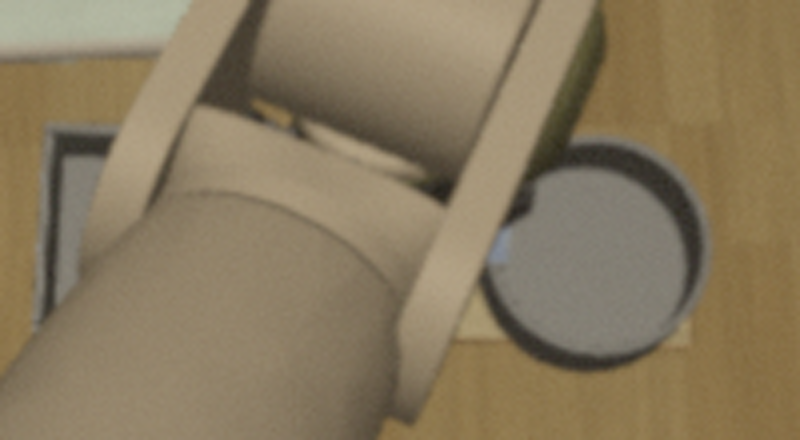

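>>> {"api": "move_arm", "payload": {
  "targets": [0,0.2,0,0,0.18,0,0,0.2,0,0,0.18,0,0,0.2,0,0,0.18,0,0,0.2,0,0,0.18,0,0,0.2,0,0,0.18,0]
}}

```text
time_s: 5.7
position: [0.6065, -0.1553, 0.0985]
tool_rot: [[0.438, 0.002, 0.899], [-0.899, 0.001, 0.438], [-0.0, -1.0, 0.002]]
ft_force: [-2.0, 7.5, 6.4]
grip_width: 0.0484
```

>>> {"api": "move_arm", "payload": {
  "targets": [0,0.2,0,0,0.18,0,0,0.3,0,0,0.18,0,0,0.2,0,0,0.18,0,0,0.3,0,0,0.18,0,0,0.2,0,0,0.18,0]
}}

```text
time_s: 6.32
position: [0.607, -0.1553, 0.0972]
tool_rot: [[-0.432, 0.003, 0.902], [-0.902, 0.001, -0.432], [-0.003, -1.0, 0.002]]
ft_force: [1.7, 7.0, 4.8]
grip_width: 0.0485
```

Run:
```python
from h import *
st()
```

```text
t 6.33 pos [ 607.  -155.3   97.2] azx -115.58 down -1.0 q [-25.2  36.5  73.2   0.2  70.2   0.3] F [1.7 7.  4.8] M [ 1.25 -0.24  0.02] w 48.5
```

>>> {"api": "move_arm", "payload": {
  "targets": [0,0.2,0,0,0.18,0,0,0.3,0,0,0.18,0,0,0.2,0,0,0.18,0,0,0.3,0,0,0.18,0,0,0.2,0,0,0.18,0]
}}

```text
time_s: 6.95
position: [0.6074, -0.1556, 0.096]
tool_rot: [[-0.975, 0.004, 0.222], [-0.222, 0.001, -0.975], [-0.004, -1.0, 0.0]]
ft_force: [2.8, 5.3, 2.6]
grip_width: 0.0485
```

>>> {"api": "move_arm", "payload": {
  "targets": [0,0.2,0,0,0.18,0,0,0.3,0,0,0.18,0,0,0.2,0,0,0.18,0,0,0.3,0,0,0.18,0,0,0.2,0,0,0.18,0]
}}

```text
time_s: 7.58
position: [0.6073, -0.1562, 0.0947]
tool_rot: [[-0.78, 0.004, -0.626], [0.626, -0.0, -0.78], [-0.003, -1.0, -0.002]]
ft_force: [2.4, 3.7, 1.6]
grip_width: 0.0486
```

>>> {"api": "move_arm", "payload": {
  "targets": [0,0.2,0,0,0.18,0,0,0.3,0,0,0.18,0,0,0.2,0,0,0.18,0,0,0.3,0,0,0.18,0,0,0,0,0,0,0]
}}

```text
time_s: 8.2
position: [0.6069, -0.1565, 0.0936]
tool_rot: [[-0.181, 0.003, -0.983], [0.983, -0.0, -0.181], [-0.001, -1.0, -0.003]]
ft_force: [1.7, 2.3, 6.4]
grip_width: 0.0483
```

Run:
```python
from h import *
st()
```

```text
t 8.2 pos [ 606.9 -156.5   93.6] azx 100.44 down -1.0 q [-2.530e+01  3.670e+01  7.340e+01  1.000e-01  6.970e+01  1.443e+02] F [1.7 2.3 6.4] M [ 0.58 -0.35 -0.05] w 48.3
```

>>> {"api": "move_arm", "payload": {
  "targets": [0,0,0,0,0,0,0,0,0,0,0,0,0,0,0,0,0,0,0,0,0,0,0,0,0,0,0,0,0,0],
  "hand": 1
}}

```text
time_s: 8.82
position: [0.6061, -0.1567, 0.0922]
tool_rot: [[-0.18, -0.0, -0.984], [0.984, 0.0, -0.18], [0.0, -1.0, 0.0]]
ft_force: [0.2, 0.6, -0.6]
grip_width: 0.0855
```

Run:
```python
from h import *
st()
```

```text
t 8.82 pos [ 606.1 -156.7   92.2] azx 100.36 down -1.0 q [-25.3  36.8  73.5  -0.   69.7 144.3] F [ 0.2  0.6 -0.6] M [-0.   -0.   -0.01] w 85.5
```

Released; now I rewind by 300°.

>>> {"api": "move_arm", "payload": {
  "targets": [0,0,0,0,-0.186,0,0,0,0,0,-0.186,0,0,0,0,0,-0.186,0,0,0,0,0,-0.186,0,0,0,0,0,-0.186,0]
}}

```text
time_s: 9.45
position: [0.6061, -0.1567, 0.0922]
tool_rot: [[-0.899, -0.0, -0.438], [0.438, 0.0, -0.899], [0.0, -1.0, 0.0]]
ft_force: [0.7, -0.6, -0.2]
grip_width: 0.0853
```

>>> {"api": "move_arm", "payload": {
  "targets": [0,0,0,0,-0.186,0,0,0,0,0,-0.186,0,0,0,0,0,-0.186,0,0,0,0,0,-0.186,0,0,0,0,0,-0.186,0]
}}

```text
time_s: 10.07
position: [0.6061, -0.1567, 0.0922]
tool_rot: [[-0.889, -0.0, 0.458], [-0.458, -0.0, -0.889], [0.0, -1.0, -0.0]]
ft_force: [0.1, -0.2, -0.4]
grip_width: 0.0852
```

>>> {"api": "move_arm", "payload": {
  "targets": [0,0,0,0,-0.186,0,0,0,0,0,-0.186,0,0,0,0,0,-0.186,0,0,0,0,0,-0.186,0,0,0,0,0,-0.186,0]
}}

```text
time_s: 10.7
position: [0.6061, -0.1567, 0.0922]
tool_rot: [[-0.164, -0.0, 0.986], [-0.986, 0.0, -0.164], [0.0, -1.0, -0.0]]
ft_force: [0.3, -0.0, -0.2]
grip_width: 0.0855
```

>>> {"api": "move_arm", "payload": {
  "targets": [0,0,0,0,-0.186,0,0,0,0,0,-0.186,0,0,0,0,0,-0.186,0,0,0,0,0,-0.186,0,0,0,0,0,-0.186,0]
}}

```text
time_s: 11.32
position: [0.6061, -0.1566, 0.0922]
tool_rot: [[0.693, -0.0, 0.721], [-0.721, 0.0, 0.693], [-0.0, -1.0, -0.0]]
ft_force: [-0.4, 0.2, 0.5]
grip_width: 0.0855
```

>>> {"api": "move_arm", "payload": {
  "targets": [0,0,0,0,-0.186,0,0,0,0,0,-0.186,0,0,0,0,0,-0.186,0,0,0,0,0,-0.186,0,0,0,0,0,-0.186,0]
}}

```text
time_s: 11.95
position: [0.6061, -0.1566, 0.0922]
tool_rot: [[0.992, -0.0, -0.124], [0.124, 0.0, 0.992], [-0.0, -1.0, 0.0]]
ft_force: [-0.9, 0.2, 0.9]
grip_width: 0.0852
```

Run:
```python
from h import *
st()
d,c=grab("wrist"); save("w4.png",d["pixels"],None,1.5)
st(); plan([.6062,-.1558,.091],39.4,n=5)
```

```text
t 11.95 pos [ 606.1 -156.6   92.2] azx 7.14 down -1.0 q [ -25.3   36.8   73.5   -0.    69.7 -122.4] F [-0.9  0.2  0.9] M [-0.02  0.02 -0.01] w 85.2
t 12.0 pos [ 606.1 -156.6   92.2] azx 7.56 down -1.0 q [ -25.3   36.8   73.5   -0.    69.7 -122.9] F [ 0.4 -0.8  0.2] M [-0.01  0.   -0.05] w 85.5
t 12.0 pos [ 606.1 -156.6   92.2] azx 7.56 down -1.0 q [ -25.3   36.8   73.5   -0.    69.7 -122.9] F [ 0.4 -0.8  0.2] M [-0.01  0.   -0.05] w 85.5
[[0.0, 0.2, 0.2, -0.0, -0.111, -0.0], [0.1, 0.3, 0.1, -0.0, -0.111, -0.0], [0.1, 0.2, 0.2, -0.0, -0.111, -0.0], [0.1, 0.3, 0.1, -0.0, -0.111, -0.0], [0.1, 0.2, 0.1, -0.0, -0.111, -0.0]]
```

View pics/w4.png

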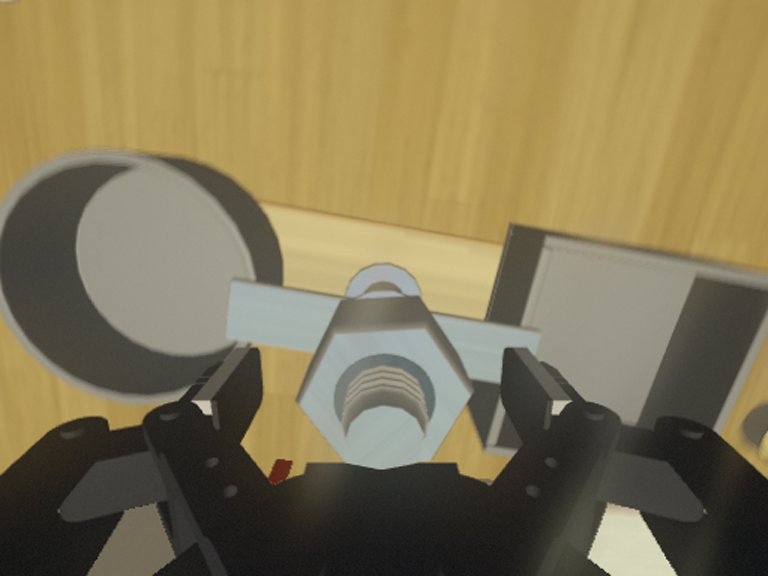

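>>> {"api": "move_arm", "payload": {
  "targets": [0,0.2,0.2,0,-0.111,0,0,0.2,0.2,0,-0.111,0,0,0.2,0.2,0,-0.111,0,0,0.2,0.1,0,-0.111,0,0,0.2,0.1,0,-0.111,0]
}}

```text
time_s: 12.62
position: [0.6058, -0.1559, 0.0912]
tool_rot: [[0.781, -0.0, -0.624], [0.624, -0.0, 0.781], [-0.0, -1.0, 0.0]]
ft_force: [-1.1, 1.2, -0.5]
grip_width: 0.0852
```

>>> {"api": "move_arm", "payload": {
  "targets": [0,0,0,0,0,0,0,0,0,0,0,0,0,0,0,0,0,0,0,0,0,0,0,0,0,0,0,0,0,0],
  "hand": -1,
  "squeeze": 80
}}

```text
time_s: 13.25
position: [0.6061, -0.1562, 0.0917]
tool_rot: [[0.782, 0.001, -0.623], [0.623, -0.001, 0.782], [0.0, -1.0, -0.001]]
ft_force: [-0.8, -2.5, 5.7]
grip_width: 0.0482
```

>>> {"api": "move_arm", "payload": {
  "targets": [0,0.2,0,0,0.18,0,0,0.3,0,0,0.18,0,0,0.2,0,0,0.18,0,0,0.3,0,0,0.18,0,0,0.2,0,0,0.18,0]
}}

```text
time_s: 13.88
position: [0.6059, -0.1555, 0.0904]
tool_rot: [[0.973, 0.0, 0.231], [-0.231, 0.0, 0.973], [0.0, -1.0, 0.001]]
ft_force: [-0.2, 1.0, 5.6]
grip_width: 0.0485
```

Run:
```python
from h import *
st()
```

```text
t 13.88 pos [ 605.9 -155.5   90.4] azx -13.34 down -1.0 q [ -25.2   36.9   73.7    0.    69.4 -101.9] F [-0.2  1.   5.6] M [0.2  0.05 0.11] w 48.5
```

>>> {"api": "move_arm", "payload": {
  "targets": [0,0.2,0,0,0.12,0,0,0.2,0,0,0.12,0,0,0.2,0,0,0.12,0,0,0.2,0,0,0.12,0,0,0,0,0,0,0]
}}

```text
time_s: 14.5
position: [0.6061, -0.1552, 0.0897]
tool_rot: [[0.759, 0.001, 0.651], [-0.651, 0.001, 0.759], [0.0, -1.0, 0.001]]
ft_force: [0.9, 2.0, 6.2]
grip_width: 0.0483
```

Run:
```python
from h import *
st()
```

```text
t 14.5 pos [ 606.1 -155.2   89.7] azx -40.58 down -1.0 q [-25.2  36.9  73.8   0.1  69.3 -74.7] F [0.9 2.  6.2] M [ 0.41 -0.01 -0.03] w 48.3
```

>>> {"api": "move_arm", "payload": {
  "targets": [0,0.2,0,0,0.12,0,0,0.2,0,0,0.12,0,0,0.2,0,0,0.12,0,0,0.2,0,0,0.12,0,0,0,0,0,0,0]
}}

```text
time_s: 15.12
position: [0.6064, -0.1549, 0.089]
tool_rot: [[0.373, 0.002, 0.928], [-0.928, 0.001, 0.373], [-0.001, -1.0, 0.002]]
ft_force: [1.1, 3.4, 6.7]
grip_width: 0.0481
```

Run:
```python
from h import *
st()
```

```text
t 15.12 pos [ 606.4 -154.9   89. ] azx -68.08 down -1.0 q [-25.2  37.   73.8   0.1  69.2 -47.2] F [1.1 3.4 6.7] M [ 0.61 -0.17 -0.05] w 48.1
```

>>> {"api": "move_arm", "payload": {
  "targets": [0,0.2,0,0,0.1,0,0,0.2,0,0,0.1,0,0,0.1,0,0,0.1,0,0,0.1,0,0,0.1,0,0,0,0,0,0,0]
}}

```text
time_s: 15.75
position: [0.6068, -0.1549, 0.0884]
tool_rot: [[-0.017, 0.002, 1.0], [-1.0, 0.001, -0.017], [-0.001, -1.0, 0.002]]
ft_force: [3.1, 4.1, 6.2]
grip_width: 0.048
```

Run:
```python
from h import *
st()
```

```text
t 15.75 pos [ 606.8 -154.9   88.4] azx -90.98 down -1.0 q [-25.2  37.   73.8   0.1  69.1 -24.2] F [3.1 4.1 6.2] M [ 0.66 -0.48 -0.09] w 48.0
```

>>> {"api": "move_arm", "payload": {
  "targets": [0,0.1,0,0,0.1,0,0,0.1,0,0,0.1,0,0,0.1,0,0,0.1,0,0,0,0,0,0,0,0,0,0,0,0,0]
}}

```text
time_s: 16.38
position: [0.607, -0.1549, 0.0882]
tool_rot: [[-0.311, 0.003, 0.95], [-0.95, 0.001, -0.311], [-0.002, -1.0, 0.003]]
ft_force: [4.3, 4.2, 5.8]
grip_width: 0.0484
```

Run:
```python
from h import *
st()
```

```text
t 16.38 pos [ 607.  -154.9   88.2] azx -108.11 down -1.0 q [-25.2  37.   73.8   0.1  69.   -7.1] F [4.3 4.2 5.8] M [ 0.68 -0.63 -0.06] w 48.4
```

>>> {"api": "move_arm", "payload": {
  "targets": [0,0.1,0,0,0.1,0,0,0.1,0,0,0.1,0,0,0.1,0,0,0.1,0,0,0,0,0,0,0,0,0,0,0,0,0]
}}

```text
time_s: 17.0
position: [0.6072, -0.155, 0.0882]
tool_rot: [[-0.578, 0.004, 0.816], [-0.816, 0.001, -0.578], [-0.003, -1.0, 0.003]]
ft_force: [4.4, 4.3, 6.9]
grip_width: 0.0488
```

Run:
```python
from h import *
st(); print(env.observe()["joint_efforts"].round(3))
```

```text
t 17.0 pos [ 607.2 -155.    88.2] azx -125.28 down -1.0 q [-25.2  37.   73.8   0.1  69.   10.1] F [4.4 4.3 6.9] M [ 0.61 -0.67  0.15] w 48.8
[ -3.162 -50.956 -16.894  -1.209   0.574   0.116]
```

>>> {"api": "move_arm", "payload": {
  "targets": [0,0,0,0,0.1,0,0,0,0,0,0.1,0,0,0,0,0,0,0,0,0,0,0,0,0,0,0,0,0,0,0]
}}

```text
time_s: 17.62
position: [0.6073, -0.1551, 0.0882]
tool_rot: [[-0.722, 0.003, 0.692], [-0.692, -0.002, -0.722], [-0.001, -1.0, 0.004]]
ft_force: [6.4, 2.5, 5.4]
grip_width: 0.0482
```

Run:
```python
from h import *
st(); print(env.observe()["joint_efforts"].round(3))
```

```text
t 17.62 pos [ 607.3 -155.1   88.2] azx -136.23 down -1.0 q [-25.1  37.   73.8  -0.   68.9  21.1] F [6.4 2.5 5.4] M [ 0.37 -0.77  4.24] w 48.2
[ -6.445 -51.25  -16.537   0.553   0.841   4.289]
```

Wrist torque jumped to 4.2 N m, so the nut is at the hard stop. I release, rise and check.

>>> {"api": "move_arm", "payload": {
  "targets": [0,0,0,0,0,0,0,0,0,0,0,0,0,0,0,0,0,0,0,0,0,0,0,0,0,0,0,0,0,0],
  "hand": 1
}}

```text
time_s: 18.25
position: [0.6058, -0.1559, 0.0872]
tool_rot: [[-0.729, -0.0, 0.685], [-0.685, 0.0, -0.729], [0.0, -1.0, -0.0]]
ft_force: [-0.8, 0.0, 0.6]
grip_width: 0.0854
```

Run:
```python
from h import *
st(); plan([.606,-.1555,.27],-140)
```

```text
t 18.25 pos [ 605.8 -155.9   87.2] azx -136.77 down -1.0 q [-25.3  37.1  73.9   0.   69.   21.5] F [-0.8  0.   0.6] M [0.05 0.   0.02] w 85.4
t 18.25 pos [ 605.8 -155.9   87.2] azx -136.77 down -1.0 q [-25.3  37.1  73.9   0.   69.   21.5] F [-0.8  0.   0.6] M [0.05 0.   0.02] w 85.4
[[-0.1, -45.7, -0.1, 0.0, 0.014, 0.0], [-0.1, -45.7, -0.0, 0.0, 0.014, 0.0], [-0.1, -45.7, -0.1, 0.0, 0.014, 0.0], [-0.2, -45.7, -0.0, 0.0, 0.014, 0.0], [0.0, 0.0, 0.0, 0.0, 0.0, 0.0]]
```

>>> {"api": "move_arm", "payload": {
  "targets": [0,-45,0,0,0,0,0,-45,0,0,0,0,0,-45,0,0,0,0,0,-45,0,0,0,0,0,0,0,0,0,0]
}}

```text
time_s: 18.88
position: [0.6067, -0.1562, 0.2711]
tool_rot: [[-0.728, 0.007, 0.685], [-0.685, -0.003, -0.728], [-0.003, -1.0, 0.007]]
ft_force: [-0.3, -0.2, -0.7]
grip_width: 0.0853
```

Run:
```python
from h import *
st()
d,c=grab("wrist"); save("w5.png",d["pixels"],None,1.5); save("w5c.png",d["pixels"],(190,120,330,230),5)
d2,c2=grab("scene"); save("s5.png",d2["pixels"],(150,90,300,250),3.7)
d2,c2=grab("top"); save("t5.png",d2["pixels"],(100,60,400,360),2); 
st()
```

```text
t 18.88 pos [ 606.7 -156.2  271.1] azx -136.75 down -1.0 q [-25.3  28.6  57.9   0.   93.1  21.5] F [-0.3 -0.2 -0.7] M [0.04 0.02 0.  ] w 85.3
t 19.02 pos [ 605.5 -155.7  265.9] azx -136.76 down -1.0 q [-25.3  28.8  58.3  -0.   93.   21.5] F [-0.3 -0.2 -0.3] M [-0.    0.03 -0.  ] w 85.0
```

View pics/w5.png

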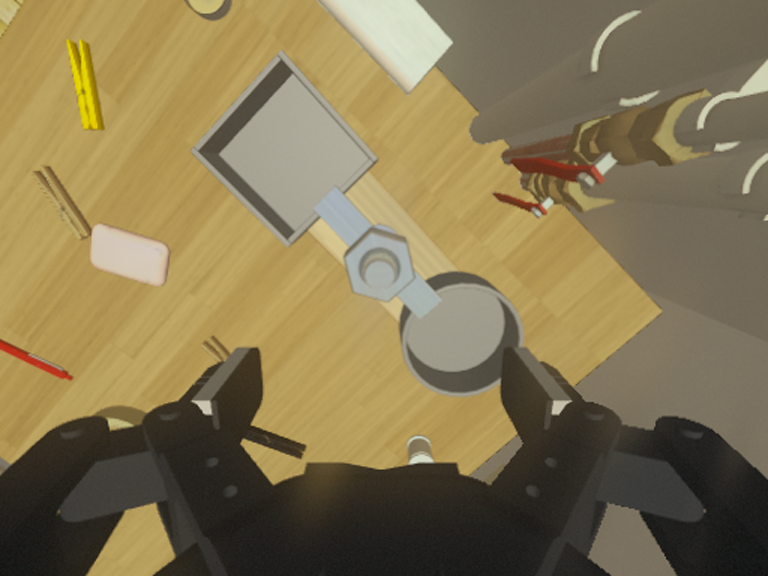

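View pics/w5c.png

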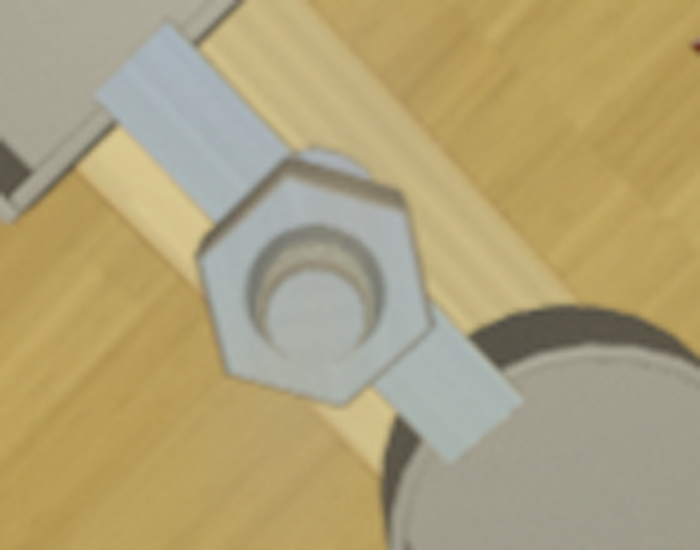

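View pics/s5.png

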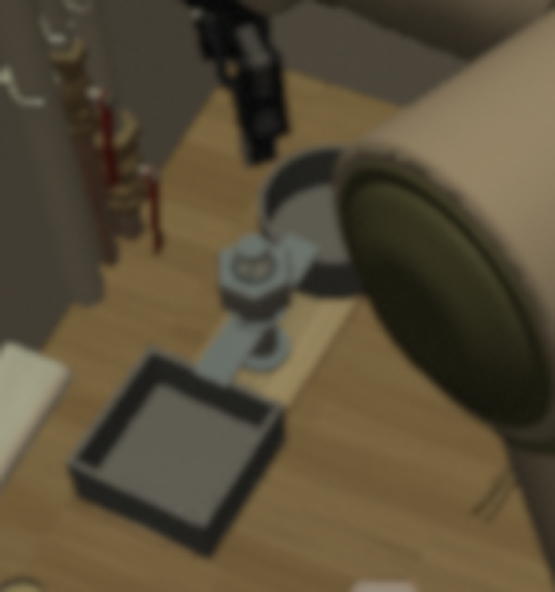

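View pics/t5.png

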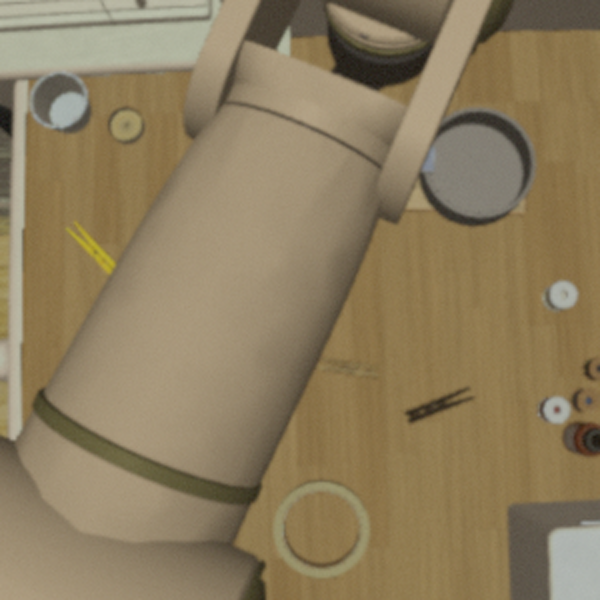

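Run:
```python
from h import *
s=env.observe()
d,_=grab("wrist")
s=dict(s); s["position"]=np.array([.6062,-.156,.2695]); c=cam(d,s)
uv=np.array([(287,177),(405,208),(432,325),(340,405),(230,375),(199,259)])/5+[190,120]-.4
for z in (.108,.112,.118):
    X=onplane(c,uv,z); m=X.mean(0); e=X-m; a=np.degrees(np.arctan2(e[:,1],e[:,0]))
    print(z,m.round(4),np.hypot(e[:,0],e[:,1]).round(4).mean(),(a%60).round(1))
print(onplane(c,[np.array([315,312])/5+[190,120]-.4],.135))
```

```text
0.108 [ 0.604  -0.1549  0.108 ] 0.027616666666666664 [56.6 57.4 57.5 55.2 57.7 56.6]
0.112 [ 0.6047 -0.1543  0.112 ] 0.027216666666666667 [56.6 57.4 57.5 55.2 57.7 56.6]
0.118 [ 0.6057 -0.1534  0.118 ] 0.026666666666666672 [56.6 57.4 57.5 55.2 57.7 56.6]
[[ 0.60561526 -0.15352435  0.135     ]]
```

Run:
```python
from h import *
d,c=grab("wrist"); st()
zm=d["z_map"]
def D(u,v):
    z=np.median(zm[v-1:v+2,u-1:u+2]); o,ray=rays(c,[[u,v]]); s=z/(c[2]@ray[0])[2]; return (o+ray[0]*s)
f=lambda x,y:(int(190+x/5),int(120+y/5))
for n,x,y in [("post",315,315),("post",300,310),("nut",225,270),("nut",290,205),("nut",350,215),("nut",405,320),("nut",240,350),("nut",340,390),("bar",180,120),("bar",480,400)]: print(n,D(*f(x,y)).round(4))
plan([.606,-.1555,.087],-123.2)
```

```text
t 19.12 pos [ 605.5 -155.8  265.7] azx -136.76 down -1.0 q [-25.3  28.9  58.3  -0.   93.   21.5] F [ 0.8 -0.3  0.2] M [-0.07  0.03  0.04] w 85.3
post [ 0.605  -0.1536  0.1349]
post [ 0.6037 -0.1507  0.135 ]
nut [ 0.5944 -0.136   0.1112]
nut [ 0.615  -0.1366  0.1118]
nut [ 0.6224 -0.1476  0.1119]
nut [ 0.6137 -0.1728  0.1118]
nut [ 0.5834 -0.1506  0.1121]
nut [ 0.5919 -0.1735  0.1121]
bar [ 0.6052 -0.1063  0.0627]
bar [ 0.6049 -0.2131  0.0635]
t 19.12 pos [ 605.5 -155.8  265.7] azx -136.76 down -1.0 q [-25.3  28.9  58.3  -0.   93.   21.5] F [ 0.8 -0.3  0.2] M [-0.07  0.03  0.04] w 85.3
[[-0.2, 44.7, 0.2, 0.001, -0.059, 0.0], [-0.2, 44.6, 0.1, 0.001, -0.059, 0.0], [-0.1, 44.7, 0.1, 0.001, -0.059, 0.0], [-0.2, 44.7, 0.0, 0.001, -0.059, 0.0], [0.0, 0.0, 0.0, 0.0, 0.0, 0.0]]
```

Depth puts the nut top at 112 mm, so it is seated. The angle suggests the pads twisted on the nut at the stop, so I regrip aligned to confirm it is tight.

>>> {"api": "move_arm", "payload": {
  "targets": [0,44.5,0,0,-0.059,0,0,44.5,0,0,-0.059,0,0,44.5,0,0,-0.059,0,0,44.5,0,0,-0.059,0,0,0,0,0,0,0]
}}

```text
time_s: 19.75
position: [0.604, -0.1551, 0.0856]
tool_rot: [[-0.549, -0.008, 0.836], [-0.836, 0.004, -0.549], [0.001, -1.0, -0.008]]
ft_force: [0.7, -0.3, 0.4]
grip_width: 0.0853
```

>>> {"api": "move_arm", "payload": {
  "targets": [0,0,0,0,0,0,0,0,0,0,0,0,0,0,0,0,0,0,0,0,0,0,0,0,0,0,0,0,0,0],
  "hand": -1,
  "squeeze": 100
}}

```text
time_s: 20.38
position: [0.6066, -0.1562, 0.0916]
tool_rot: [[-0.548, 0.003, 0.836], [-0.836, -0.002, -0.548], [-0.0, -1.0, 0.004]]
ft_force: [-0.6, 0.4, 5.7]
grip_width: 0.048
```

Run:
```python
from h import *
st()
```

```text
t 20.38 pos [ 606.6 -156.2   91.6] azx -123.25 down -1.0 q [-25.3  36.8  73.7  -0.   69.3   8. ] F [-0.6  0.4  5.7] M [0.05 0.22 0.01] w 48.0
```

>>> {"api": "move_arm", "payload": {
  "targets": [0,0,0,0,0.03,0,0,0,0,0,0.03,0,0,0,0,0,0,0,0,0,0,0,0,0,0,0,0,0,0,0]
}}

```text
time_s: 21.0
position: [0.6065, -0.1561, 0.0915]
tool_rot: [[-0.595, 0.003, 0.804], [-0.804, -0.002, -0.595], [0.0, -1.0, 0.004]]
ft_force: [-1.4, 0.0, 5.7]
grip_width: 0.048
```

Run:
```python
from h import *
st()
```

```text
t 21.0 pos [ 606.5 -156.1   91.5] azx -126.53 down -1.0 q [-25.2  36.8  73.7  -0.1  69.3  11.3] F [-1.4  0.   5.7] M [0.06 0.29 1.27] w 48.0
```

>>> {"api": "move_arm", "payload": {
  "targets": [0,0,0,0,0.04,0,0,0,0,0,0.04,0,0,0,0,0,0,0,0,0,0,0,0,0,0,0,0,0,0,0]
}}

```text
time_s: 21.62
position: [0.6065, -0.1561, 0.0915]
tool_rot: [[-0.655, 0.002, 0.756], [-0.756, -0.003, -0.655], [0.001, -1.0, 0.004]]
ft_force: [-2.2, -0.1, 5.0]
grip_width: 0.048
```

Run:
```python
from h import *
st()
```

```text
t 21.62 pos [ 606.5 -156.1   91.5] azx -130.91 down -1.0 q [-25.2  36.8  73.7  -0.1  69.3  15.7] F [-2.2 -0.1  5. ] M [-0.01  0.26  2.9 ] w 48.0
```

>>> {"api": "move_arm", "payload": {
  "targets": [0,0,0,0,0,0,0,0,0,0,0,0,0,0,0,0,0,0,0,0,0,0,0,0,0,0,0,0,0,0],
  "hand": 1
}}

```text
time_s: 22.25
position: [0.6058, -0.1559, 0.0892]
tool_rot: [[-0.66, -0.0, 0.752], [-0.752, 0.0, -0.66], [0.0, -1.0, -0.0]]
ft_force: [-0.3, -0.9, -0.5]
grip_width: 0.0852
```

>>> {"api": "move_arm", "payload": {
  "targets": [0,-40,0,0,0,0,0,-50,0,0,0,0,0,-50,0,0,0,0,0,-50,0,0,0,0,0,0,0,0,0,0]
}}

```text
time_s: 22.88
position: [0.6067, -0.1562, 0.2835]
tool_rot: [[-0.659, 0.008, 0.752], [-0.752, -0.004, -0.659], [-0.002, -1.0, 0.008]]
ft_force: [0.1, -0.1, -1.2]
grip_width: 0.0858
```

Run:
```python
from h import *
d,c=grab("wrist"); st()
d,c=grab("wrist"); save("w6.png",d["pixels"],(190,120,330,230),5)
```

```text
t 22.93 pos [ 606.1 -156.   280.6] azx -131.25 down -1.0 q [-25.3  28.4  56.6  -0.   94.8  16. ] F [-0.7 -0.2 -0.5] M [ 0.01 -0.02 -0.02] w 85.8
```

View pics/w6.png

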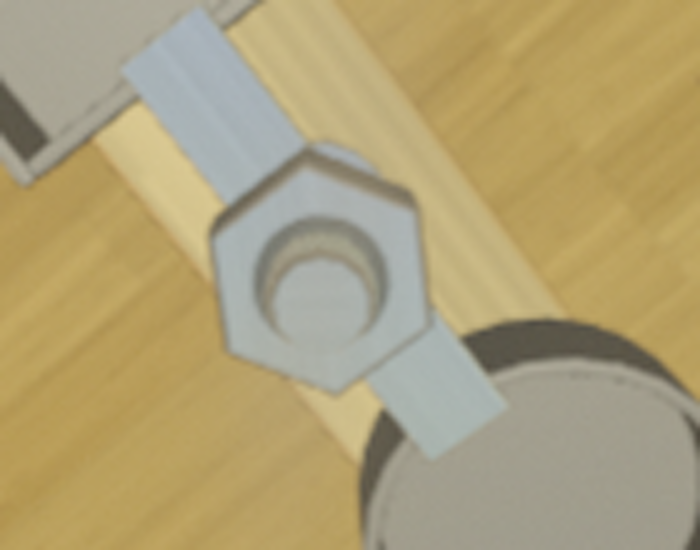

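The nut has not moved any further under 2.9 N m, so it is locked. Next is the soap.

Run:
```python
from h import *
plan([.41,-.04,.25],-79)
```

```text
t 22.98 pos [ 605.7 -155.8  278.8] azx -131.26 down -1.0 q [-25.3  28.5  56.8   0.   94.7  16. ] F [-0.6 -0.3 -0.5] M [-0.04  0.01  0.03] w 85.2
[[7.0, 4.8, -37.2, 0.0, -0.152, -0.0], [1.3, 4.8, -37.9, 0.0, -0.152, -0.0], [-4.5, 4.9, -37.6, 0.0, -0.152, -0.0], [-10.1, 4.8, -36.6, 0.0, -0.152, -0.0], [-15.6, 4.8, -34.5, 0.0, -0.152, -0.0]]
[[-20.6, 4.8, -31.9, 0.0, -0.152, -0.0], [0.0, 0.0, 0.0, 0.0, 0.0, 0.0], [0.0, 0.0, 0.0, 0.0, 0.0, 0.0], [0.0, 0.0, 0.0, 0.0, 0.0, 0.0], [0.0, 0.0, 0.0, 0.0, 0.0, 0.0]]
```

>>> {"api": "move_arm", "payload": {
  "targets": [7,5,-37,0,-0.152,0,1.5,5,-38,0,-0.152,0,-4.5,5,-37.5,0,-0.152,0,-10,5,-36.5,0,-0.152,0,-15.5,5,-34.5,0,-0.152,0]
}}

```text
time_s: 23.6
position: [0.4412, -0.059, 0.2526]
tool_rot: [[0.045, -0.003, 0.999], [-0.999, 0.001, 0.045], [-0.001, -1.0, -0.003]]
ft_force: [0.6, -0.0, 0.8]
grip_width: 0.0856
```

>>> {"api": "move_arm", "payload": {
  "targets": [-20.5,5,-32,0,-0.152,0,0,0,0,0,0,0,0,0,0,0,0,0,0,0,0,0,0,0,0,0,0,0,0,0]
}}

```text
time_s: 24.22
position: [0.4106, -0.041, 0.249]
tool_rot: [[0.19, -0.0, 0.982], [-0.982, 0.0, 0.19], [-0.0, -1.0, -0.0]]
ft_force: [0.0, 0.4, -0.0]
grip_width: 0.085
```

```bash
cat >> h.py <<'E'
def view(n,name,sc=1.5,box=None):
    d,c=grab(n); save(name,d["pixels"],box,sc); return d,c
E
python3 - <<'E'
from h import *
d,c=view("wrist","w7.png"); st()
a=d["pixels"]; lab=cv2.cvtColor(a,cv2.COLOR_RGB2LAB).astype(int)
K,k1,R,t=c
for z,n in((.02,"soap"),): print(proj(c,[[.414,-.017,.02]]))
E
```

```text
t 24.27 pos [410.5 -40.9 249. ] azx -79.04 down -1.0 q [-22.2   7.4  93.    0.   79.7 -33.2] F [ 0.4  0.5 -0.3] M [ 0.01 -0.04 -0.01] w 85.4
[[260.3225522  150.72088059]]
```

View pics/w7.png

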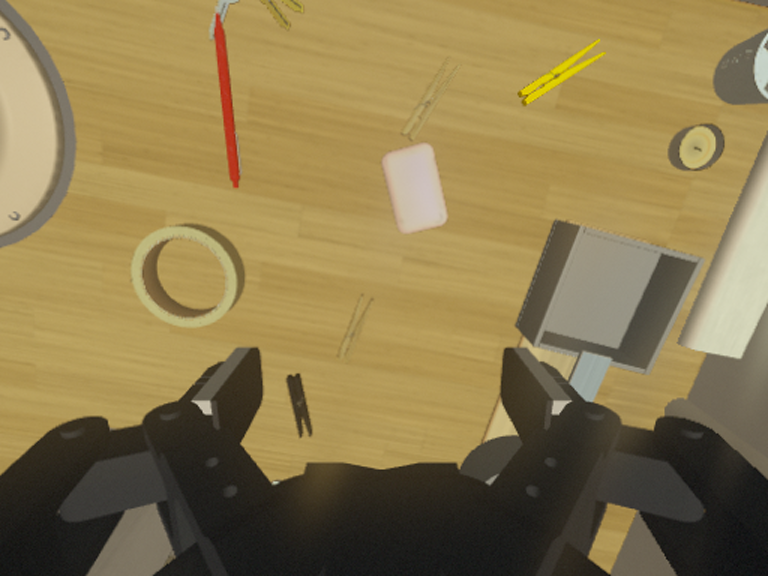

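Run:
```python
from h import *
d,c=grab("wrist"); a=d["pixels"]
print(proj(c,[[.4247,.087,.012],[.398,-.128,.012]])*1.5)
hsv=cv2.cvtColor(a,cv2.COLOR_RGB2HSV); lab=cv2.cvtColor(a,cv2.COLOR_RGB2LAB).astype(int)
print(hsv[125,277],lab[125,277],lab[100,250],lab[66,285])
m=((lab[:,:,1]>lab[:,:,2]-22+0)&(lab[:,:,1]>131)&(lab[:,:,0]>150)).astype(np.uint8); m[230:]=0
n,l,s,ce=cv2.connectedComponentsWithStats(m)
for i in range(1,n):
    if s[i,4]>300:
        print(s[i],ce[i]); cnt=cv2.findContours((l==i).astype(np.uint8),0,2)[0][0]
        w=onplane(c,cnt.reshape(-1,2),.018)[:,:2]; r=cv2.minAreaRect((w*1000).astype(np.float32)); print(r)
for n,p,q in [("A",(450,60),(411,137)),("B",(365,295),(345,357)),]:
    P=onplane(c,np.array([p,q])/1.5,.010); print(n,P.round(4),P.mean(0).round(4),np.degrees(np.arctan2(*(P[0]-P[1])[[1,0]])))
```

```text
[[426.31297941 107.84855014]
 [352.77235589 331.81694797]]
[ 11  26 205] [200 131 134] [157 130 165] [168 127 159]
[254  95  44  61 393] [270.36386768 124.32061069]
((428.5641174316406, 18.89288330078125), (47.13593292236328, 73.92952728271484), 25.596189498901367)
A [[0.4362 0.127  0.01  ]
 [0.4168 0.0618 0.01  ]] [0.4265 0.0944 0.01  ] 73.46848915779405
B [[ 0.4031 -0.0886  0.01  ]
 [ 0.3949 -0.1574  0.01  ]] [ 0.399 -0.123  0.01 ] 83.22553672202721
```

Run:
```python
from h import *
d,c=grab("wrist"); a=d["pixels"]
hsv=cv2.cvtColor(a,cv2.COLOR_RGB2HSV)
m=((hsv[:,:,1]<75)&(hsv[:,:,2]>140)).astype(np.uint8); m[170:]=0;m[:85]=0;m[:,:240]=0;m[:,320:]=0
m=cv2.morphologyEx(m,cv2.MORPH_OPEN,np.ones((3,3)))
n,l,s,ce=cv2.connectedComponentsWithStats(m)
i=1+np.argmax(s[1:,4]); print(s[i],ce[i])
cnt=cv2.findContours((l==i).astype(np.uint8),0,2)[0][0]
w=onplane(c,cnt.reshape(-1,2),.015)[:,:2]; r=cv2.minAreaRect((w*1000).astype(np.float32)); print(r,cv2.boxPoints(r))
b=a.copy(); cv2.drawContours(b,[cnt],0,(0,255,0),1); save("w7s.png",b,(220,20,350,250),2.6)
```

```text
[ 256   96   42   59 1798] [276.68353726 125.15739711]
((429.2635498046875, 18.9315128326416), (44.90177917480469, 72.23493194580078), 26.09362030029297) [[393.21506    41.49298  ]
 [424.9868    -23.379517 ]
 [465.31204    -3.6299553]
 [433.5403     61.242542 ]]
```

View pics/w7s.png

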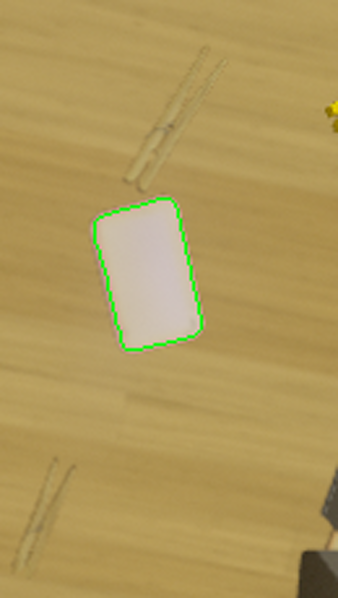

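The soap was knocked to about (429,19) mm with its short axis at 26°. Nothing else has moved. I go to it.

Run:
```python
from h import *
plan([.4293,.019,.1],-63.9,n=5)
```

```text
t 24.38 pos [410.3 -40.8 249.1] azx -79.02 down -1.0 q [-22.2   7.3  93.    0.   79.7 -33.2] F [0.5 0.2 1.4] M [ 0.   -0.03  0.  ] w 85.4
[[-11.0, 29.8, 6.0, 0.0, -0.053, -0.0], [-10.7, 29.8, 6.6, 0.0, -0.053, -0.0], [-10.3, 29.9, 7.1, 0.0, -0.053, -0.0], [-9.9, 29.8, 7.7, 0.0, -0.053, -0.0], [-9.6, 29.8, 8.2, 0.0, -0.053, -0.0]]
```

>>> {"api": "move_arm", "payload": {
  "targets": [-11,30,6,0,-0.053,0,-10.5,30,6.5,0,-0.053,0,-10.5,30,7,0,-0.053,0,-10,30,7.5,0,-0.053,0,-9.5,30,8,0,-0.053,0]
}}

```text
time_s: 25.0
position: [0.4288, 0.0193, 0.0984]
tool_rot: [[0.443, 0.001, 0.897], [-0.897, -0.0, 0.443], [0.0, -1.0, 0.0]]
ft_force: [0.6, 0.1, -0.3]
grip_width: 0.0858
```

>>> {"api": "move_arm", "payload": {
  "targets": [0,0,0,0,0,0,0,0,0,0,0,0,0,0,0,0,0,0,0,0,0,0,0,0,0,0,0,0,0,0]
}}

```text
time_s: 25.62
position: [0.4286, 0.0188, 0.0996]
tool_rot: [[0.441, 0.001, 0.898], [-0.898, -0.0, 0.441], [0.001, -1.0, 0.001]]
ft_force: [-0.4, -0.5, -0.3]
grip_width: 0.0853
```

Run:
```python
from h import *
d,c=view("wrist","w8.png"); plan([.4293,.019,.014],-63.9,n=5)
print(proj(c,[[.4293,.019,.02]])*1.5)
```

```text
t 25.68 pos [428.6  18.9  99.5] azx -63.83 down -1.0 q [-13.4  20.1 104.9   0.   55.  -39.5] F [ 0.2  0.1 -0.2] M [ 0.01  0.   -0.03] w 85.4
[[0.0, 17.1, 0.1, -0.0, 0.0, 0.0], [0.1, 17.1, 0.2, -0.0, 0.0, 0.0], [0.0, 17.1, 0.1, -0.0, 0.0, 0.0], [0.0, 17.1, 0.1, -0.0, 0.0, 0.0], [0.1, 17.1, 0.2, -0.0, 0.0, 0.0]]
[[383.31022812 299.80142121]]
```

View pics/w8.png

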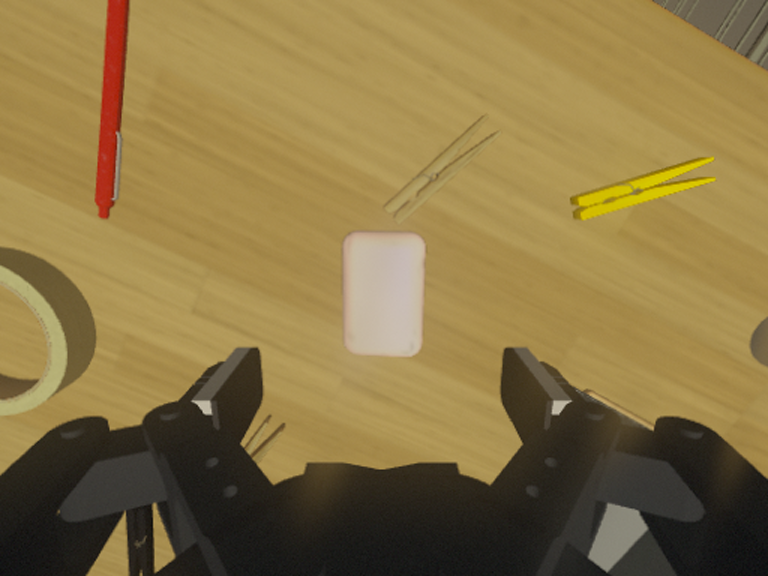

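The soap is centred and aligned at (384,293). I descend and grip.

>>> {"api": "move_arm", "payload": {
  "targets": [-0.5,17,0,0,0,0,-0.5,17,0,0,0,0,-0.5,17,0,0,0,0,-0.5,17,0,0,0,0,0,17,0,0,0,0]
}}

```text
time_s: 26.3
position: [0.4278, 0.0207, 0.0138]
tool_rot: [[0.441, 0.0, 0.897], [-0.897, -0.0, 0.441], [0.0, -1.0, 0.0]]
ft_force: [0.0, 0.6, 0.7]
grip_width: 0.0851
```

>>> {"api": "move_arm", "payload": {
  "targets": [0,0,0,0,0,0,0,0,0,0,0,0,0,0,0,0,0,0,0,0,0,0,0,0,0,0,0,0,0,0],
  "hand": -1,
  "squeeze": 50
}}

```text
time_s: 26.92
position: [0.4282, 0.0208, 0.0153]
tool_rot: [[0.441, 0.002, 0.897], [-0.897, -0.0, 0.441], [0.001, -1.0, 0.002]]
ft_force: [-2.0, 0.8, 5.4]
grip_width: 0.044
```

Run:
```python
from h import *
st(); plan([.4293,.019,.18],-63.9,n=4)
```

```text
t 26.93 pos [428.2  20.8  15.3] azx -63.82 down -1.0 q [-13.1  29.3 110.3   0.   40.3 -39.3] F [-2.   0.8  5.4] M [ 0.21  0.07 -0.03] w 44.0
t 26.93 pos [428.2  20.8  15.3] azx -63.82 down -1.0 q [-13.1  29.3 110.3   0.   40.3 -39.3] F [-2.   0.8  5.4] M [ 0.21  0.07 -0.03] w 44.0
[[0.6, -41.2, 0.1, -0.0, 0.0, 0.0], [0.5, -41.1, 0.2, -0.0, 0.0, 0.0], [0.6, -41.2, 0.1, -0.0, 0.0, 0.0], [0.6, -41.2, 0.1, -0.0, 0.0, 0.0], [0.0, 0.0, 0.0, 0.0, 0.0, 0.0]]
```

>>> {"api": "move_arm", "payload": {
  "targets": [0,-10,0,0,0,0,0,-20,0,0,0,0,0,-30,0,0,0,0,0,-40,0,0,0,0,0,-40,0,0,0,0],
  "squeeze": 60
}}

```text
time_s: 27.55
position: [0.4272, 0.0209, 0.1564]
tool_rot: [[0.441, 0.001, 0.897], [-0.897, -0.0, 0.441], [0.0, -1.0, 0.0]]
ft_force: [0.9, 0.6, -0.8]
grip_width: 0.0431
```

Run:
```python
from h import *
d,c=view("wrist","w9.png"); st()
plan([.599,-.272,.16],-94+0)
```

```text
t 27.6 pos [429.2  20.5 160.8] azx -63.8 down -1.0 q [-13.1  14.6 100.   -0.   64.9 -39.3] F [ 1.7 -0.5  5.4] M [-0.01 -0.02  0.05] w 43.7
t 27.6 pos [429.2  20.5 160.8] azx -63.8 down -1.0 q [-13.1  14.6 100.   -0.   64.9 -39.3] F [ 1.7 -0.5  5.4] M [-0.01 -0.02  0.05] w 43.7
[[48.2, 0.4, 3.3, -0.001, 0.075, 0.001], [47.8, 0.3, 6.9, -0.001, 0.075, 0.001], [47.2, 0.3, 10.5, -0.001, 0.075, 0.001], [46.3, 0.3, 14.0, -0.001, 0.075, 0.001], [45.0, 0.1, 17.4, -0.001, 0.075, 0.001]]
[[43.7, 0.2, 20.7, -0.001, 0.075, 0.001], [41.9, -0.0, 24.0, -0.001, 0.075, 0.001], [0.0, 0.0, 0.0, 0.0, 0.0, 0.0], [0.0, 0.0, 0.0, 0.0, 0.0, 0.0], [0.0, 0.0, 0.0, 0.0, 0.0, 0.0]]
```

View pics/w9.png

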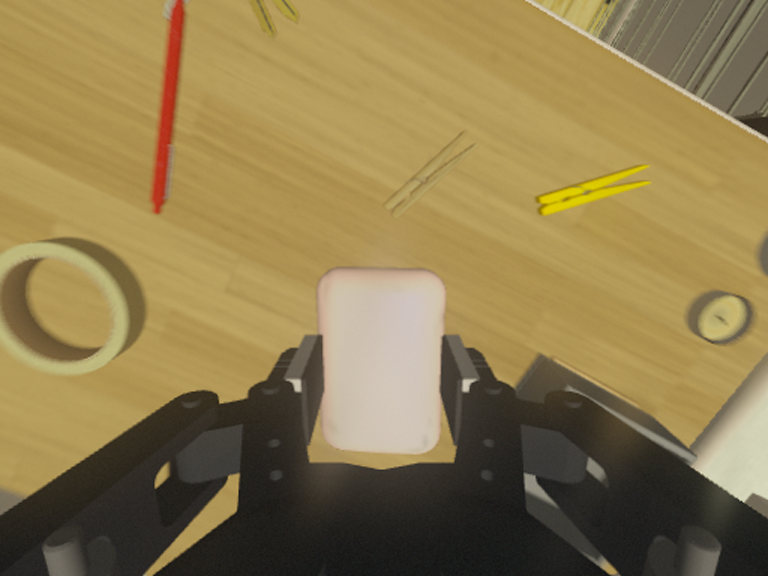

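>>> {"api": "move_arm", "payload": {
  "targets": [48,-4,3.5,0,0.075,0,48,-4,7,0,0.075,0,47,-4,10.5,0,0.075,0,46,-4,14,0,0.075,0,45,-4,17.5,0,0.075,0],
  "squeeze": 80
}}

```text
time_s: 28.22
position: [0.5495, -0.1889, 0.1751]
tool_rot: [[0.079, 0.0, 0.997], [-0.997, -0.0, 0.079], [0.0, -1.0, 0.0]]
ft_force: [1.0, -0.2, -0.4]
grip_width: 0.0427
```

>>> {"api": "move_arm", "payload": {
  "targets": [43.5,-4,20.5,0,0.075,0,42,-4,24,0,0.075,0,0,0,0,0,0,0,0,0,0,0,0,0,0,0,0,0,0,0]
}}

```text
time_s: 28.85
position: [0.597, -0.27, 0.1827]
tool_rot: [[-0.067, -0.0, 0.998], [-0.998, 0.0, -0.067], [-0.0, -1.0, -0.0]]
ft_force: [-0.1, -0.1, -1.1]
grip_width: 0.0423
```

Run:
```python
from h import *
d,c=view("wrist","w10.png"); plan([.599,-.272,.04],-94,n=5)
print(proj(c,[[.599,-.27,.058]])*1.5)
```

```text
t 28.9 pos [ 597.1 -270.1  182.7] azx -93.83 down -1.0 q [-34.7  34.8  61.2   0.   84.  -30.8] F [-0.2 -0.   0.2] M [-0.06 -0.09 -0.02] w 42.5
[[0.4, 28.5, 0.4, -0.0, 0.001, -0.0], [0.3, 28.6, 0.4, -0.0, 0.001, -0.0], [0.4, 28.5, 0.4, -0.0, 0.001, -0.0], [0.3, 28.6, 0.4, -0.0, 0.001, -0.0], [0.4, 28.5, 0.4, -0.0, 0.001, -0.0]]
[[384.93965005 278.87067761]]
```

View pics/w10.png

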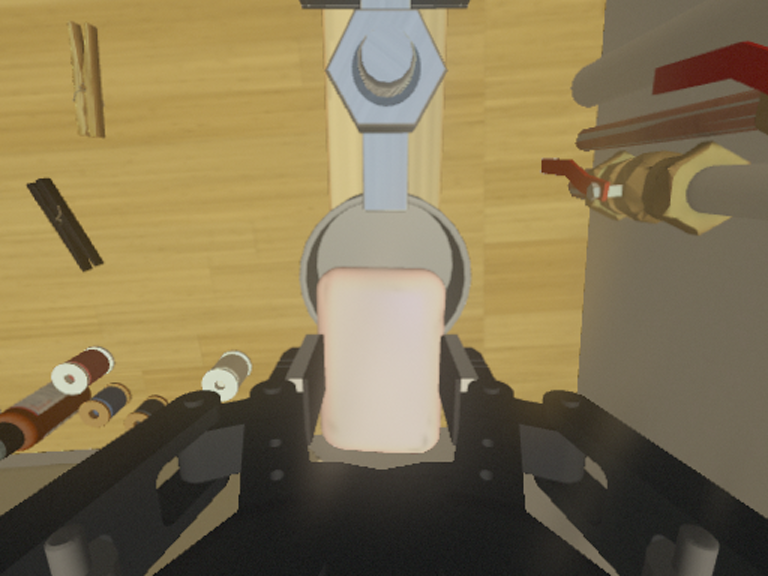

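>>> {"api": "move_arm", "payload": {
  "targets": [0.4,28.5,0.4,0,0,0,0.4,28.5,0.4,0,0,0,0.4,28.5,0.4,0,0,0,0.4,28.5,0.4,0,0,0,0.4,26,0.4,0,0,0]
}}

```text
time_s: 29.52
position: [0.5991, -0.2724, 0.0417]
tool_rot: [[-0.067, -0.0, 0.998], [-0.998, 0.0, -0.067], [-0.0, -1.0, -0.0]]
ft_force: [0.2, 0.5, 0.1]
grip_width: 0.0423
```

Run:
```python
from h import *
st()
```

```text
t 29.52 pos [ 599.1 -272.4   41.7] azx -93.84 down -1.0 q [-34.7  42.9  70.3   0.   66.9 -30.9] F [0.2 0.5 0.1] M [ 0.01 -0.04  0.03] w 42.3
```

>>> {"api": "move_arm", "payload": {
  "targets": [0,0,0,0,0,0,0,0,0,0,0,0,0,0,0,0,0,0,0,0,0,0,0,0,0,0,0,0,0,0],
  "hand": 0.45
}}

```text
time_s: 30.15
position: [0.5993, -0.2733, 0.0427]
tool_rot: [[-0.068, 0.001, 0.998], [-0.998, -0.0, -0.068], [0.0, -1.0, 0.001]]
ft_force: [0.2, 0.2, 0.1]
grip_width: 0.0618
```

>>> {"api": "move_arm", "payload": {
  "targets": [0,-20,0,0,0,0,0,-40,0,0,0,0,0,-45,0,0,0,0,0,-45,0,0,0,0,0,-30,0,0,0,0]
}}

```text
time_s: 30.78
position: [0.5994, -0.2733, 0.2248]
tool_rot: [[-0.068, 0.002, 0.998], [-0.998, -0.002, -0.068], [0.001, -1.0, 0.002]]
ft_force: [0.0, -0.5, -0.1]
grip_width: 0.0622
```

Run:
```python
from h import *
d,c=view("wrist","w11.png"); st()
plan([.41,-.10,.22],-97)
```

```text
t 30.82 pos [ 600.2 -273.8  228.6] azx -93.89 down -1.0 q [-34.8  33.4  56.2  -0.   89.9 -30.9] F [0.5 0.3 3.3] M [ 0.    0.03 -0.03] w 61.9
t 30.82 pos [ 600.2 -273.8  228.6] azx -93.89 down -1.0 q [-34.8  33.4  56.2  -0.   89.9 -30.9] F [0.5 0.3 3.3] M [ 0.    0.03 -0.03] w 61.9
[[-32.1, 1.3, -40.3, -0.001, 0.011, 0.001], [-31.7, 1.4, -40.7, -0.001, 0.011, 0.001], [-31.2, 1.4, -41.0, -0.001, 0.011, 0.001], [-30.7, 1.5, -41.3, -0.001, 0.011, 0.001], [-30.3, 1.6, -41.7, -0.001, 0.011, 0.001]]
```

View pics/w11.png

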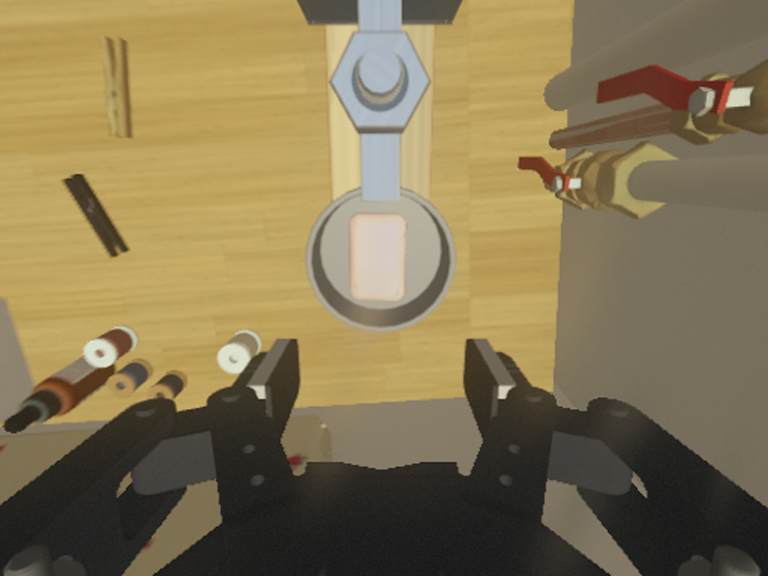

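The soap lies flat inside the round bin at (378,257). Next is peg B.

Run:
```python
from h import *
plan([.399,-.123,.12],-96.8,n=5)
```

```text
t 30.82 pos [ 600.2 -273.8  228.6] azx -93.89 down -1.0 q [-34.8  33.4  56.2  -0.   89.9 -30.9] F [0.5 0.3 3.3] M [ 0.    0.03 -0.03] w 61.9
[[-27.5, 21.3, -42.3, -0.001, 0.01, 0.001], [-27.0, 21.4, -42.6, -0.001, 0.01, 0.001], [-26.5, 21.4, -42.9, -0.001, 0.01, 0.001], [-26.1, 21.5, -43.1, -0.001, 0.01, 0.001], [-25.7, 21.6, -43.3, -0.001, 0.01, 0.001]]
```

>>> {"api": "move_arm", "payload": {
  "targets": [-27.5,21.5,-42.5,0,0.01,0,-27,21.5,-42.5,0,0.01,0,-26.5,21.5,-43,0,0.01,0,-26,21.5,-43,0,0.01,0,-25.5,21.5,-43,0,0.01,0],
  "hand": 0
}}

```text
time_s: 31.45
position: [0.3962, -0.1214, 0.1142]
tool_rot: [[-0.118, 0.0, 0.993], [-0.993, -0.0, -0.118], [0.0, -1.0, 0.0]]
ft_force: [0.3, 0.4, -0.9]
grip_width: 0.043
```

>>> {"api": "move_arm", "payload": {
  "targets": [0,0,0,0,0,0,0,0,0,0,0,0,0,0,0,0,0,0,0,0,0,0,0,0,0,0,0,0,0,0]
}}

```text
time_s: 32.08
position: [0.398, -0.1227, 0.1148]
tool_rot: [[-0.118, 0.0, 0.993], [-0.993, -0.0, -0.118], [0.0, -1.0, 0.0]]
ft_force: [-0.1, -0.1, 1.3]
grip_width: 0.0424
```

Run:
```python
from h import *
d,c=view("wrist","w12.png"); plan([.399,-.123,.012],-96.8,n=5)
print(proj(c,[[.399,-.123,.01]])*1.5)
```

```text
t 32.12 pos [ 397.9 -122.6  114.7] azx -96.77 down -1.0 q [-33.5  17.5 105.6   0.   56.9 -26.8] F [-0.1 -0.3  0.1] M [-0.04 -0.03  0.06] w 42.6
[[0.1, 20.5, 0.2, -0.0, 0.0, 0.0], [0.0, 20.6, 0.2, -0.0, 0.0, 0.0], [0.1, 20.5, 0.3, -0.0, 0.0, 0.0], [0.0, 20.6, 0.2, -0.0, 0.0, 0.0], [0.1, 20.5, 0.2, -0.0, 0.0, 0.0]]
[[383.71924798 287.26843939]]
```

View pics/w12.png

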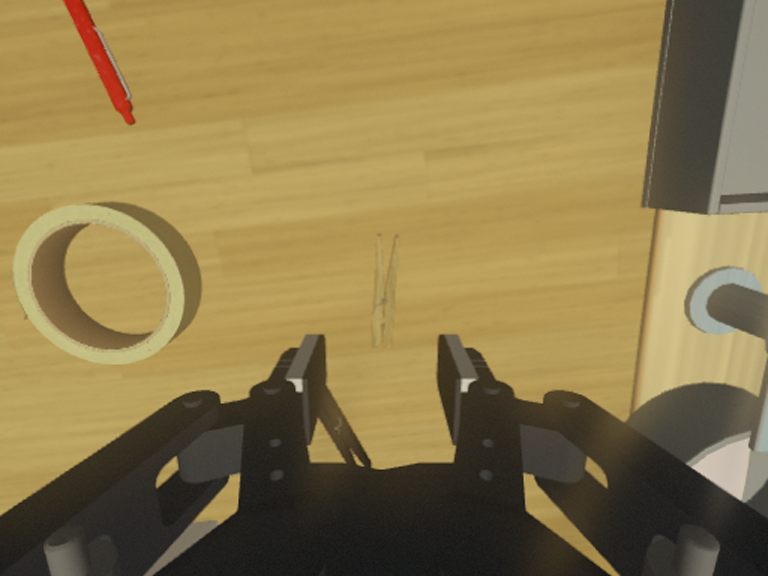

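The peg is centred at (385,291) between the pads and the black one is well clear. I descend and grip.

>>> {"api": "move_arm", "payload": {
  "targets": [0.5,20.5,0.2,0,0,0,0.5,20.5,0.2,0,0,0,0.5,20.5,0.2,0,0,0,0.5,20.5,0.2,0,0,0,0,20.5,0.2,0,0,0]
}}

```text
time_s: 32.75
position: [0.3987, -0.1247, 0.0116]
tool_rot: [[-0.118, 0.0, 0.993], [-0.993, -0.0, -0.118], [0.0, -1.0, 0.0]]
ft_force: [-0.5, -0.4, -0.4]
grip_width: 0.0428
```

>>> {"api": "move_arm", "payload": {
  "targets": [0,0,0,0,0,0,0,0,0,0,0,0,0,0,0,0,0,0,0,0,0,0,0,0,0,0,0,0,0,0],
  "hand": -1,
  "squeeze": 50
}}

```text
time_s: 33.38
position: [0.3986, -0.1246, 0.0126]
tool_rot: [[-0.118, 0.001, 0.993], [-0.993, -0.0, -0.118], [0.0, -1.0, 0.001]]
ft_force: [0.2, 0.1, 4.1]
grip_width: 0.0129
```

Run:
```python
from h import *
st()
```

```text
t 33.38 pos [ 398.6 -124.6   12.6] azx -96.76 down -1.0 q [-33.7  29.  112.1  -0.   38.8 -26.9] F [0.2 0.1 4.1] M [ 0.02  0.05 -0.02] w 12.9
```

>>> {"api": "move_arm", "payload": {
  "targets": [0,-10,0,0,0,0,0,-20,0,0,0,0,0,-40,0,0,0,0,0,-40,0,0,0,0,0,-40,0,0,0,0]
}}

```text
time_s: 34.0
position: [0.3981, -0.1243, 0.1642]
tool_rot: [[-0.118, 0.0, 0.993], [-0.993, -0.0, -0.118], [0.0, -1.0, 0.0]]
ft_force: [1.0, -0.5, 0.1]
grip_width: 0.0128
```

Run:
```python
from h import *
d,c=view("wrist","w13.png"); plan([.613,-.041,.16],-93)
```

```text
t 34.05 pos [ 399.8 -125.3  168.5] azx -96.74 down -1.0 q [-33.7  13.  100.8  -0.   65.8 -26.9] F [ 1.6 -0.4  4.3] M [-0.03 -0.12  0.01] w 13.1
[[-21.7, 1.9, 40.4, -0.001, -0.013, 0.001], [-21.3, 1.9, 40.6, -0.001, -0.013, 0.001], [-20.7, 1.9, 40.9, -0.001, -0.013, 0.001], [-20.1, 1.9, 41.2, -0.001, -0.013, 0.001], [-19.6, 1.8, 41.4, -0.001, -0.013, 0.001]]
```

View pics/w13.png

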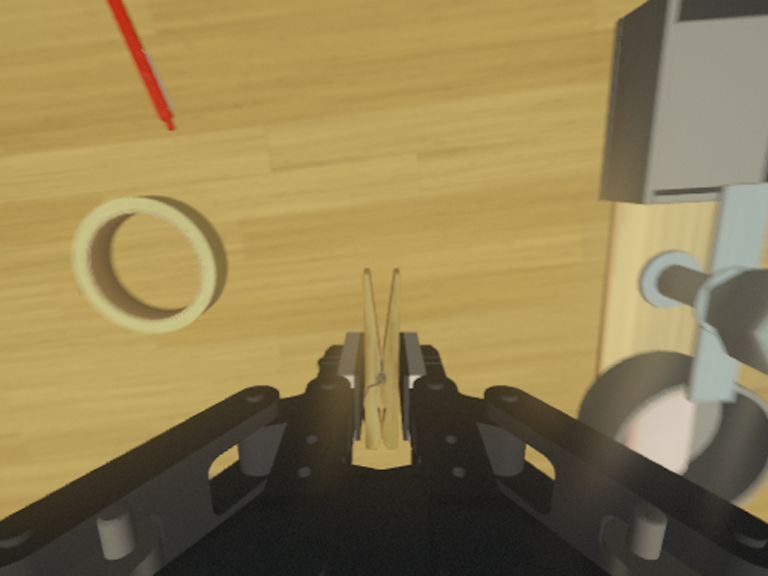

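Run:
```python
from h import *
plan([.598,-.04,.15],-93,n=5)
```

```text
t 34.05 pos [ 399.8 -125.3  168.5] azx -96.74 down -1.0 q [-33.7  13.  100.8  -0.   65.8 -26.9] F [ 1.6 -0.4  4.3] M [-0.03 -0.12  0.01] w 13.1
[[-21.6, 3.9, 37.3, -0.001, -0.013, 0.001], [-21.1, 3.9, 37.7, -0.001, -0.013, 0.001], [-20.6, 3.8, 37.8, -0.001, -0.013, 0.001], [-20.1, 3.9, 38.2, -0.001, -0.013, 0.001], [-19.7, 3.8, 38.4, -0.001, -0.013, 0.001]]
```

>>> {"api": "move_arm", "payload": {
  "targets": [-21.5,4,37.5,0,-0.013,0,-21,4,37.5,0,-0.013,0,-20.5,4,38,0,-0.013,0,-20,4,38,0,-0.013,0,-19.5,4,38.5,0,-0.013,0]
}}

```text
time_s: 34.67
position: [0.5976, -0.039, 0.1424]
tool_rot: [[-0.052, -0.0, 0.999], [-0.999, -0.0, -0.052], [0.0, -1.0, -0.0]]
ft_force: [-0.1, -0.6, 0.0]
grip_width: 0.013
```

>>> {"api": "move_arm", "payload": {
  "targets": [0,0,0,0,0,0,0,0,0,0,0,0,0,0,0,0,0,0,0,0,0,0,0,0,0,0,0,0,0,0]
}}

```text
time_s: 35.3
position: [0.5964, -0.0401, 0.1425]
tool_rot: [[-0.053, 0.0, 0.999], [-0.999, -0.0, -0.053], [0.0, -1.0, 0.0]]
ft_force: [0.1, 0.3, 0.1]
grip_width: 0.0134
```

Run:
```python
from h import *
d,c=view("wrist","w14.png"); plan([.598,-.04,.032],-93,n=5)
print(proj(c,[[.613,-.041,.058]])*1.5)
```

```text
t 35.35 pos [596.4 -40.  142.4] azx -93.06 down -1.0 q [-15.2  31.2  75.1  -0.   73.7 -12.1] F [ 0.4 -0.   0.2] M [-0.03  0.02  0.03] w 13.2
[[-0.0, 22.1, 0.3, -0.0, -0.0, 0.0], [-0.0, 22.1, 0.3, -0.0, -0.0, 0.0], [-0.1, 22.0, 0.3, -0.0, -0.0, 0.0], [0.0, 22.1, 0.4, -0.0, -0.0, 0.0], [-0.0, 22.1, 0.3, -0.0, -0.0, 0.0]]
[[411.27767969 296.55240269]]
```

View pics/w14.png

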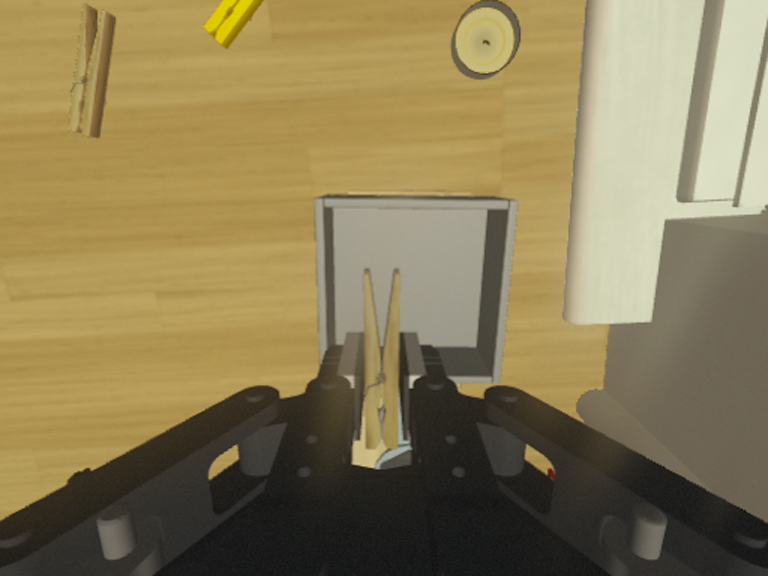

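>>> {"api": "move_arm", "payload": {
  "targets": [-0.4,22,1.3,0,0,0,-0.4,22,1.3,0,0,0,-0.4,22,1.3,0,0,0,0,22,1.3,0,0,0,0,22,1.3,0,0,0]
}}

```text
time_s: 35.98
position: [0.6032, -0.0391, 0.0316]
tool_rot: [[-0.053, 0.0, 0.999], [-0.999, -0.0, -0.053], [0.0, -1.0, 0.0]]
ft_force: [-0.3, -0.2, -0.1]
grip_width: 0.0131
```

>>> {"api": "move_arm", "payload": {
  "targets": [0,0,0,0,0,0,0,0,0,0,0,0,0,0,0,0,0,0,0,0,0,0,0,0,0,0,0,0,0,0],
  "hand": -0.4
}}

```text
time_s: 36.6
position: [0.6032, -0.039, 0.0326]
tool_rot: [[-0.053, 0.0, 0.999], [-0.999, -0.0, -0.053], [0.0, -1.0, 0.0]]
ft_force: [-0.1, -0.4, -0.1]
grip_width: 0.025
```

>>> {"api": "move_arm", "payload": {
  "targets": [0,-20,0,0,0,0,0,-40,0,0,0,0,0,-45,0,0,0,0,0,-45,0,0,0,0,0,0,0,0,0,0]
}}

```text
time_s: 37.22
position: [0.6044, -0.0392, 0.186]
tool_rot: [[-0.053, 0.007, 0.999], [-0.999, -0.002, -0.053], [0.002, -1.0, 0.007]]
ft_force: [0.4, -0.3, -0.5]
grip_width: 0.0258
```

Run:
```python
from h import *
d,c=view("wrist","w15.png"); st()
```

```text
t 37.27 pos [603.4 -39.  183.5] azx -93.03 down -1.0 q [-14.9  29.6  70.6  -0.   79.6 -11.9] F [-0.3 -0.1 -1. ] M [-0.01  0.04 -0.02] w 26.0
```

View pics/w15.png

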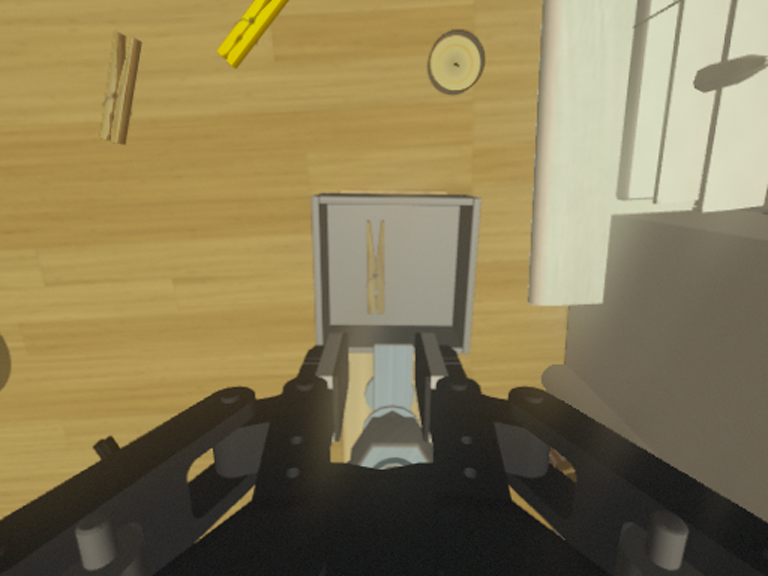

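Peg B lies in the square bin at (375,267). Next is peg A.

Run:
```python
from h import *
d,c=grab("wrist")
P=onplane(c,np.array([(128,37),(114,141)])/1.5,.008); print(P.round(4),P.mean(0).round(4),np.degrees(np.arctan2(*(P[0]-P[1])[[1,0]])))
plan([.4265,.0944,.12],-107)
```

```text
[[0.4398 0.1268 0.008 ]
 [0.4146 0.0616 0.008 ]] [0.4272 0.0942 0.008 ] 68.88414042513014
t 37.33 pos [602.8 -38.9 181.9] azx -93.04 down -1.0 q [-14.9  29.7  70.7  -0.   79.5 -11.9] F [-0.3  0.6  0.3] M [ 0.02 -0.05 -0.02] w 26.0
[[-24.8, 12.4, -36.6, 0.0, 0.049, 0.0], [-22.9, 12.4, -37.8, 0.0, 0.049, 0.0], [-21.0, 12.4, -38.9, 0.0, 0.049, 0.0], [-19.2, 12.4, -39.9, 0.0, 0.049, 0.0], [-17.1, 12.4, -40.7, 0.0, 0.049, 0.0]]
```

>>> {"api": "move_arm", "payload": {
  "targets": [-25,12.5,-36.5,0,0.059,0,-22.5,12.5,-38,0,0.059,0,-20.5,12.5,-39,0,0.059,0,-18,12.5,-40,0,0.059,0,-15.5,12.5,-41,0,0.059,0],
  "hand": 0
}}

```text
time_s: 37.95
position: [0.426, 0.0953, 0.1182]
tool_rot: [[-0.343, -0.003, 0.939], [-0.939, 0.0, -0.343], [0.001, -1.0, -0.003]]
ft_force: [0.1, -0.5, 0.1]
grip_width: 0.0426
```

>>> {"api": "move_arm", "payload": {
  "targets": [0,0,0,0,0,0,0,0,0,0,0,0,0,0,0,0,0,0,0,0,0,0,0,0,0,0,0,0,0,0]
}}

```text
time_s: 38.58
position: [0.4284, 0.0943, 0.1197]
tool_rot: [[-0.341, 0.0, 0.94], [-0.94, 0.0, -0.341], [-0.0, -1.0, 0.0]]
ft_force: [-0.5, -0.3, 1.0]
grip_width: 0.0427
```

Run:
```python
from h import *
d,c=view("wrist","w16.png"); plan([.427,.0943,.012],-110,n=5)
print(proj(c,[[.427,.0943,.01]])*1.5)
```

```text
t 38.62 pos [428.3  94.4 119.7] azx -109.96 down -1.0 q [ -3.1  19.  102.   -0.   59.   16.8] F [0.6 0.  0.2] M [ 0.01 -0.01 -0.03] w 42.8
[[0.1, 21.5, -0.2, -0.0, 0.0, -0.0], [0.1, 21.6, -0.3, -0.0, 0.0, -0.0], [0.1, 21.5, -0.2, -0.0, 0.0, -0.0], [0.1, 21.6, -0.2, -0.0, 0.0, -0.0], [0.1, 21.5, -0.3, -0.0, 0.0, -0.0]]
[[379.98426421 285.35544371]]
```

View pics/w16.png

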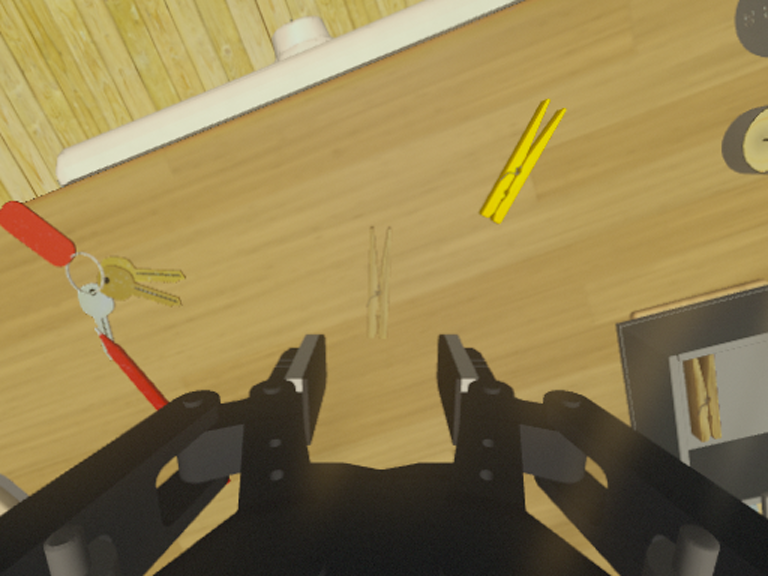

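The wooden peg is centred at (379,283) between the pads and is natural wood, not the yellow one at (523,160). I descend and grip.

>>> {"api": "move_arm", "payload": {
  "targets": [-0.3,21.5,-0.3,0,0,0,-0.3,21.5,-0.3,0,0,0,-0.3,21.5,-0.3,0,0,0,0,21.5,-0.3,0,0,0,0,21.5,-0.3,0,0,0]
}}

```text
time_s: 39.25
position: [0.4272, 0.0958, 0.0116]
tool_rot: [[-0.341, 0.001, 0.94], [-0.94, -0.0, -0.341], [-0.0, -1.0, 0.001]]
ft_force: [0.2, 0.4, 0.1]
grip_width: 0.0423
```

>>> {"api": "move_arm", "payload": {
  "targets": [0,0,0,0,0,0,0,0,0,0,0,0,0,0,0,0,0,0,0,0,0,0,0,0,0,0,0,0,0,0],
  "hand": -1
}}

```text
time_s: 39.88
position: [0.4272, 0.0959, 0.0126]
tool_rot: [[-0.341, 0.001, 0.94], [-0.94, -0.0, -0.341], [-0.0, -1.0, 0.001]]
ft_force: [-0.1, 0.4, 3.7]
grip_width: 0.0131
```

>>> {"api": "move_arm", "payload": {
  "targets": [0,-10,0,0,0,0,0,-20,0,0,0,0,0,-40,0,0,0,0,0,-40,0,0,0,0,0,-40,0,0,0,0]
}}

```text
time_s: 40.5
position: [0.4266, 0.0959, 0.1642]
tool_rot: [[-0.341, 0.0, 0.94], [-0.94, -0.0, -0.341], [-0.0, -1.0, 0.0]]
ft_force: [0.7, 0.8, -1.5]
grip_width: 0.0131
```

Run:
```python
from h import *
d,c=view("wrist","w17.png"); plan([.627,-.04,.15],-93,n=5)
```

```text
t 40.55 pos [428.6  96.  168.6] azx -109.92 down -1.0 q [-2.9 14.9 98.   0.  66.7 17. ] F [2.  0.7 5. ] M [ 0.07 -0.09  0.01] w 13.4
[[12.1, 4.1, 46.5, -0.002, -0.059, -0.0], [14.7, 4.0, 45.8, -0.002, -0.059, -0.0], [17.5, 3.9, 44.8, -0.002, -0.059, -0.0], [20.1, 3.8, 43.7, -0.002, -0.059, -0.0], [22.6, 3.7, 42.5, -0.002, -0.059, -0.0]]
```

View pics/w17.png

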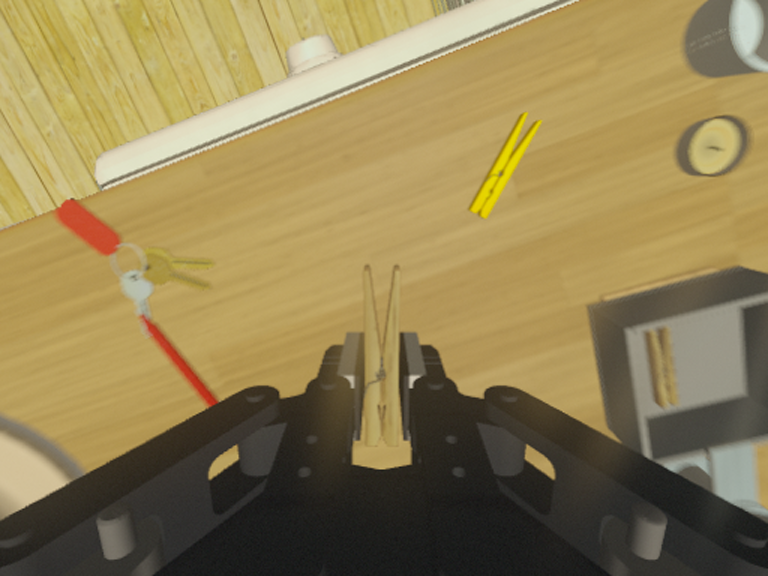

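>>> {"api": "move_arm", "payload": {
  "targets": [12,3,46.5,0,-0.059,0,14.5,3,46,0,-0.059,0,17.5,3,45,0,-0.059,0,20,3,43.5,0,-0.059,0,22.5,3,42.5,0,-0.059,0]
}}

```text
time_s: 41.18
position: [0.6265, -0.0407, 0.1475]
tool_rot: [[-0.051, -0.0, 0.999], [-0.999, 0.0, -0.051], [-0.0, -1.0, -0.0]]
ft_force: [-0.3, -0.2, 0.4]
grip_width: 0.0131
```

>>> {"api": "move_arm", "payload": {
  "targets": [0,0,0,0,0,0,0,0,0,0,0,0,0,0,0,0,0,0,0,0,0,0,0,0,0,0,0,0,0,0]
}}

```text
time_s: 41.8
position: [0.6254, -0.0394, 0.1475]
tool_rot: [[-0.053, 0.0, 0.999], [-0.999, -0.0, -0.053], [0.0, -1.0, 0.0]]
ft_force: [-0.0, -0.2, -0.7]
grip_width: 0.013
```

Run:
```python
from h import *
d,c=view("wrist","w18.png"); plan([.625,-.04,.045],-93,n=5)
```

```text
t 41.85 pos [625.4 -39.5 147.4] azx -93.02 down -1.0 q [-14.4  33.6  69.6   0.   76.8 -11.4] F [ 0.1  0.4 -0.6] M [ 0.02 -0.03  0.01] w 13.0
[[0.1, 20.5, -0.1, -0.0, -0.0, 0.0], [0.1, 20.5, -0.1, -0.0, -0.0, 0.0], [0.1, 20.5, -0.1, -0.0, -0.0, 0.0], [0.1, 20.4, -0.0, -0.0, -0.0, 0.0], [0.1, 20.5, -0.1, -0.0, -0.0, 0.0]]
```

View pics/w18.png

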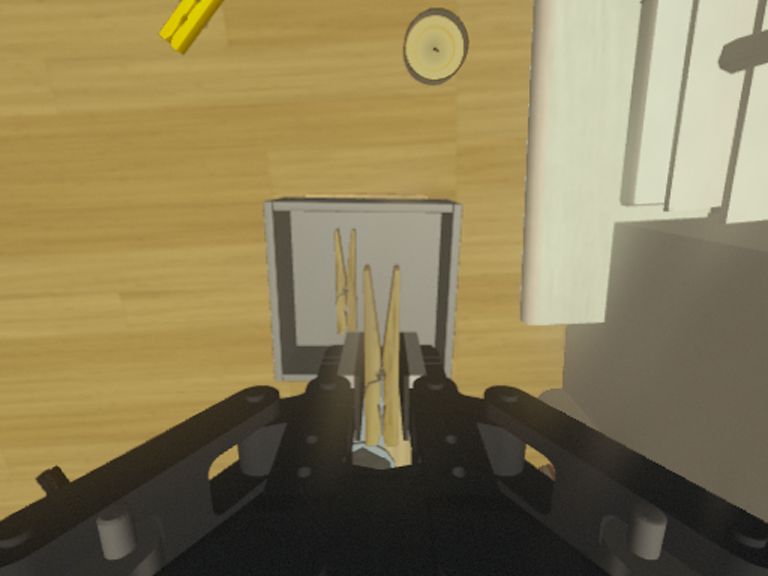

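>>> {"api": "move_arm", "payload": {
  "targets": [0,20.5,-0.4,0,0,0,0,20.5,-0.4,0,0,0,0,20.5,-0.4,0,0,0,0,20.5,-0.4,0,0,0,0,20.5,-0.4,0,0,0]
}}

```text
time_s: 42.48
position: [0.6235, -0.0396, 0.0442]
tool_rot: [[-0.053, 0.0, 0.999], [-0.999, -0.0, -0.053], [0.0, -1.0, 0.0]]
ft_force: [-0.2, -0.1, 0.1]
grip_width: 0.0132
```

>>> {"api": "move_arm", "payload": {
  "targets": [0,0,0,0,0,0,0,0,0,0,0,0,0,0,0,0,0,0,0,0,0,0,0,0,0,0,0,0,0,0],
  "hand": -0.4
}}

```text
time_s: 43.1
position: [0.6237, -0.0397, 0.045]
tool_rot: [[-0.053, 0.0, 0.999], [-0.999, -0.0, -0.053], [0.0, -1.0, 0.0]]
ft_force: [-0.2, -0.9, -1.1]
grip_width: 0.0259
```

>>> {"api": "move_arm", "payload": {
  "targets": [0,-20,0,0,0,0,0,-40,0,0,0,0,0,-45,0,0,0,0,0,-45,0,0,0,0,0,0,0,0,0,0]
}}

```text
time_s: 43.72
position: [0.6248, -0.0399, 0.1986]
tool_rot: [[-0.053, 0.007, 0.999], [-0.999, -0.002, -0.053], [0.001, -1.0, 0.007]]
ft_force: [-0.5, -1.3, -0.1]
grip_width: 0.0254
```

Run:
```python
from h import *
d,c=view("wrist","w19.png"); plan([.40,.05,.28],-93)
```

```text
t 43.77 pos [623.9 -39.7 196. ] azx -93.03 down -1.0 q [-14.5  31.1  65.8  -0.   82.9 -11.4] F [ 0.3  0.1 -0.1] M [ 0.03 -0.01  0.02] w 25.5
[[-15.5, -16.9, -45.6, -0.001, -0.0, 0.0], [-15.6, -16.9, -45.6, -0.001, -0.0, 0.0], [-15.5, -16.9, -45.7, -0.001, -0.0, 0.0], [-15.5, -16.8, -45.7, -0.001, -0.0, 0.0], [-15.6, -16.7, -45.6, -0.001, -0.0, 0.0]]
```

View pics/w19.png

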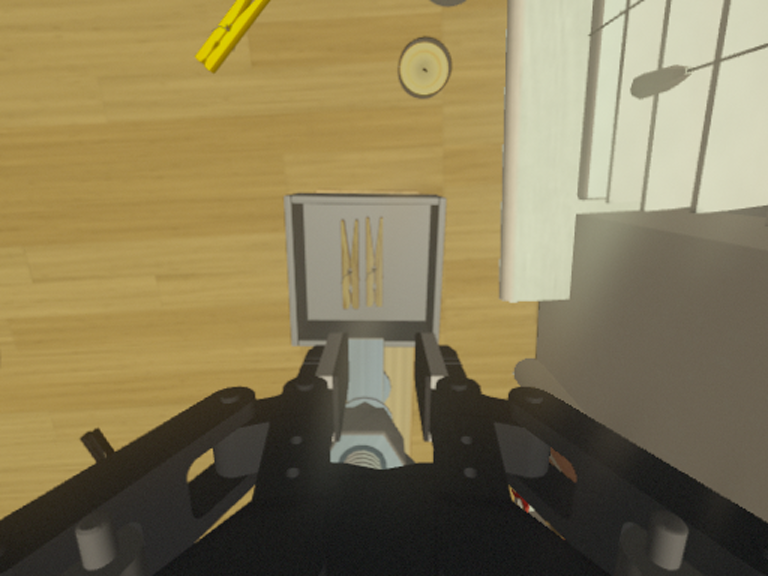

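Both pegs are in the square bin. I retreat and survey for a third peg or a second soap.

>>> {"api": "move_arm", "payload": {
  "targets": [-15.5,-17,-45.5,0,0,0,-15.5,-17,-45.5,0,0,0,-15.5,-17,-45.5,0,0,0,-15.5,-17,-45.5,0,0,0,-15.5,-17,-45.5,0,0,0]
}}

```text
time_s: 44.4
position: [0.3985, 0.0504, 0.2789]
tool_rot: [[-0.053, -0.003, 0.999], [-0.999, 0.001, -0.053], [-0.0, -1.0, -0.003]]
ft_force: [0.0, 0.1, 0.2]
grip_width: 0.0253
```

>>> {"api": "move_arm", "payload": {
  "targets": [-45,-20,-20,0,0,0,-45,-20,-20,0,0,0,-45,-20,-20,0,0,0,-45,-20,-20,0,0,0,-45,0,-20,0,0,0]
}}

```text
time_s: 45.02
position: [0.312, 0.2813, 0.3597]
tool_rot: [[-0.053, 0.0, 0.999], [-0.999, 0.0, -0.053], [-0.0, -1.0, 0.0]]
ft_force: [0.4, -0.8, -0.0]
grip_width: 0.0254
```

Run:
```python
from h import *
st()
view("wrist","w20.png"); 
for n in("top","scene"):
    d,c=grab(n); save(n+"20.png",np.clip(d["pixels"]*1.5,0,255).astype(np.uint8),None,1.56)
```

```text
t 45.02 pos [312.  281.3 359.7] azx -93.04 down -1.0 q [25.8  4.5 78.  -0.  97.5 28.8] F [ 0.4 -0.8 -0. ] M [-0.01 -0.05  0.01] w 25.4
```

View pics/w20.png

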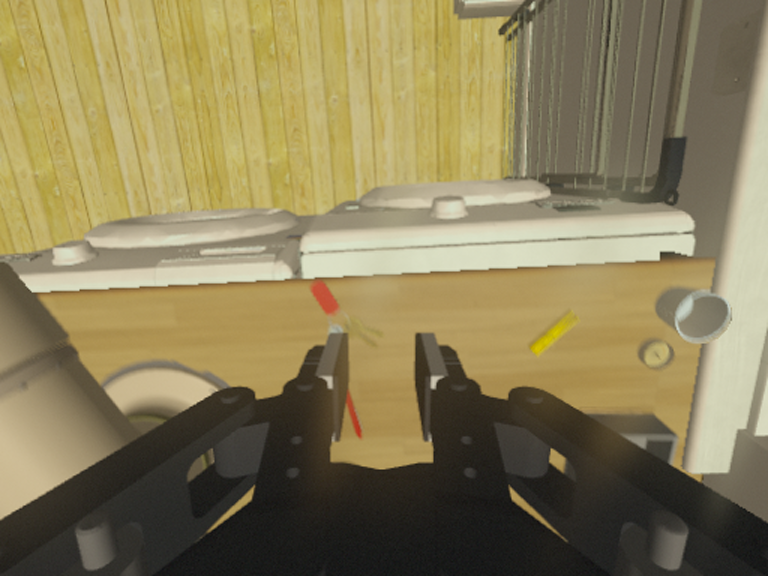

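View pics/top20.png

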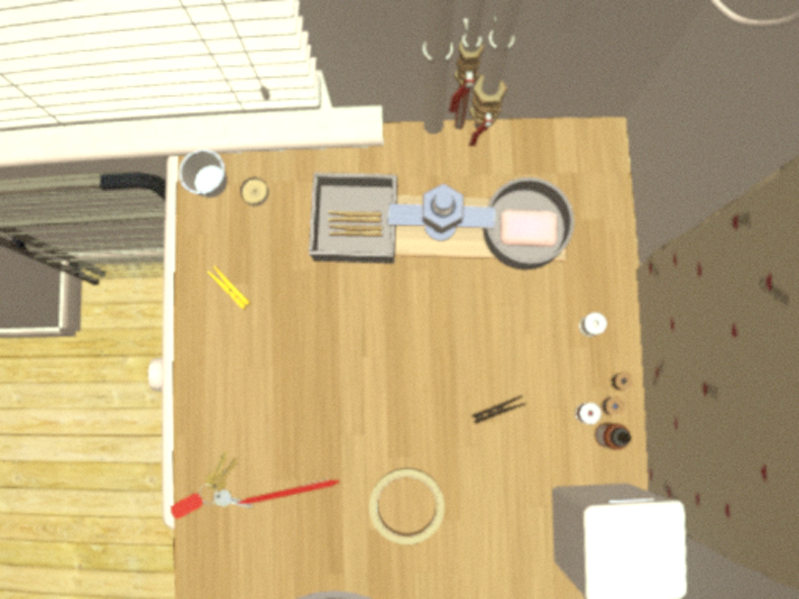

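View pics/scene20.png

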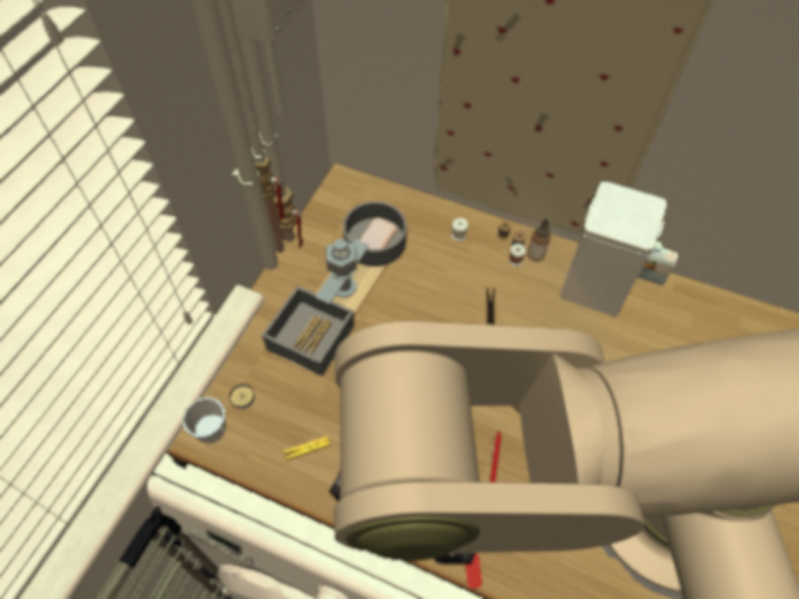

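Nothing else shows on the open worktop. I take one last look at the corner by the white box that the top view hides.

>>> {"api": "move_arm", "payload": {
  "targets": [45,0,15,0,0,0,45,0,15,0,0,0,45,0,15,0,0,0,45,0,15,0,0,0,45,0,0,0,0,0]
}}

```text
time_s: 45.8
position: [0.3607, 0.0493, 0.3586]
tool_rot: [[-0.055, -0.002, 0.998], [-0.998, 0.0, -0.055], [0.0, -1.0, -0.002]]
ft_force: [0.7, -0.4, -0.3]
grip_width: 0.0256
```

>>> {"api": "move_arm", "payload": {
  "targets": [45,0,0,0,0,0,45,0,0,0,0,0,45,0,0,0,0,0,20,0,0,0,0,0,0,0,0,0,0,0]
}}

```text
time_s: 46.42
position: [0.3518, -0.1044, 0.3588]
tool_rot: [[-0.057, -0.002, 0.998], [-0.998, 0.001, -0.057], [-0.001, -1.0, -0.002]]
ft_force: [0.0, 1.0, -0.4]
grip_width: 0.0256
```

Run:
```python
from h import *
st()
view("wrist","w21.png"); d,c=grab("scene"); save("s21.png",d["pixels"],None,1.56)
```

```text
t 46.42 pos [ 351.8 -104.4  358.8] azx -93.27 down -1.0 q [-35.2  -1.3  84.2  -0.   97.2 -31.9] F [ 0.   1.  -0.4] M [ 0.02 -0.01  0.03] w 25.6
```

View pics/w21.png

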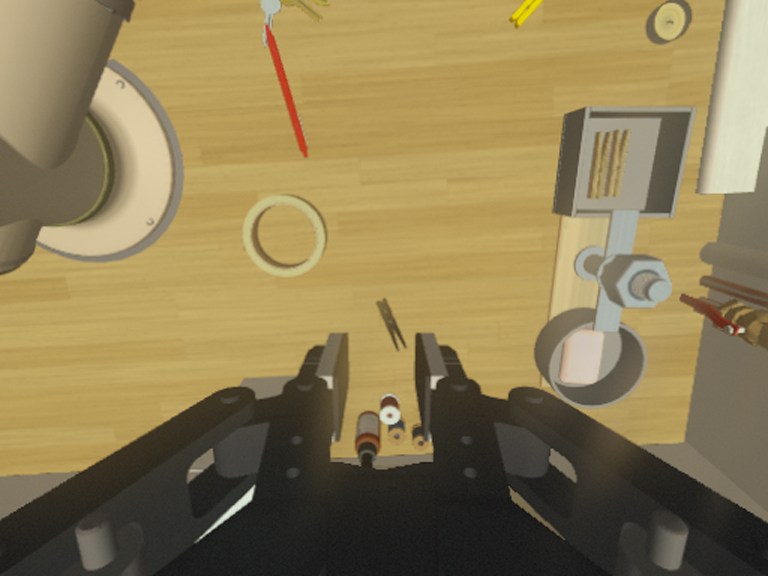

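The view shows two pegs in the square bin at (600-620,163), soap in the round bin at (582,357) and no other candidates. I run a quick numeric check, then hand in.

Run:
```python
from h import *
d,c=grab("top")
f=512/800
sq=onplane(c,[[355*f,218*f]],.058)[0]
e=np.array([.062,.998,0]); ex=np.array([.998,-.062,0])
S=np.array([.613,-.041,.013]); Rr=np.array([.599,-.270,.013])
for n,u,v,z,b in [("pegs upper",356,216,.02,S),("pegs lower",356,231,.02,S),("soap",529,227,.03,Rr)]:
    p=onplane(c,[[u*f,v*f]],z)[0]; print(n,p.round(3),"rel",((p-b)@ex).round(3),((p-b)@e).round(3))
save("t22.png",np.clip(d["pixels"]*1.5,0,255).astype(np.uint8),(190,90,380,190),4)
st(); print(env.close_job())
```

```text
pegs upper [ 0.622 -0.043  0.02 ] rel 0.009 -0.001
pegs lower [ 0.601 -0.042  0.02 ] rel -0.012 -0.002
soap [ 0.597 -0.273  0.03 ] rel -0.002 -0.003
t 46.58 pos [ 352.1 -102.5  359.4] azx -93.04 down -1.0 q [-34.9  -1.4  84.2   0.   97.3 -31.9] F [ 0.2  0.7 -0.3] M [ 0.04 -0.05 -0.01] w 25.5
the job is handed in; nothing more can be done
None
```

View pics/t22.png

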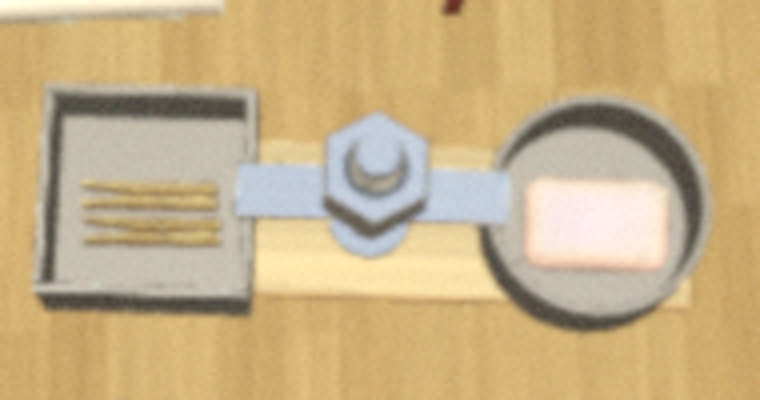

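The nut is locked, both loose pegs are in the square bin, and the one soap bar is in the round bin. I handed the job in at 46.6 s.

- **Nut:** I ran it down about 8 rad in two grips until it hit the hard stop, where the wrist read 4.2 N m. Depth put its top at 112 mm, the seated height. The gripper had turned about 14° further than the nut, because the pads twisted on it at the stop. I regripped and pushed to 2.9 N m, and the nut did not turn any further.
- **Pegs and soap:** The soap had been knocked a few centimetres aside before I reached it, so I located it again first. The last top view puts the pegs within about 12 mm of the square bin's middle and the soap within about 4 mm of the round bin's middle.
- **Everything else:** The yellow and black pegs, thread reel and tea light were not touched. I saw no third peg or second soap; a small patch behind the white box was never fully in view. The gripper was clear of everything when I handed in.

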